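Put the mixed-up microscope objectives back in their own foam trays

TASK

The four microscope objectives have been put away in the wrong trays: move each one into the tray whose rim matches the colour of its band and press it fully home in the foam pocket, upright. The white tray is a spare that you may use on the way; it must be empty at the end. Never let an objective topple over, and leave the small oil bottle standing where it is.

Things in the scene. Friction and masses are not known exactly. Their poses are not given: they have to be found in the camera images.
- objective_red: microscope objective, red band, loose, 0.12 kg, upright: round black and steel barrel, diameter 28, height 54 mm. Origin: centre of its underside, z up. Foot 20 mm wide, tapering out to 28 at 8 mm up; straight barrel 8 to 40 mm up; above it the red band slopes in to a steel nose. Starts seated in a tray of another colour (which one varies), its lowest 18 mm sunk in foam.
- objective_yellow: microscope objective, yellow band, loose, 0.12 kg, upright: round black and steel barrel, diameter 28, height 58 mm. Origin: centre of its underside, z up. Foot 20 mm wide, tapering out to 28 at 8 mm up; straight barrel 8 to 44 mm up; above it the yellow band slopes in to a steel nose. Starts seated in a tray of another colour (which one varies), its lowest 18 mm sunk in foam.
- objective_green: microscope objective, green band, loose, 0.12 kg, upright: round black and steel barrel, diameter 28, height 62 mm. Origin: centre of its underside, z up. Foot 20 mm wide, tapering out to 28 at 8 mm up; straight barrel 8 to 48 mm up; above it the green band slopes in to a steel nose. Starts seated in a tray of another colour (which one varies), its lowest 18 mm sunk in foam.
- objective_blue: microscope objective, blue band, loose, 0.12 kg, upright: round black and steel barrel, diameter 28, height 66 mm. Origin: centre of its underside, z up. Foot 20 mm wide, tapering out to 28 at 8 mm up; straight barrel 8 to 52 mm up; above it the blue band slopes in to a steel nose. Starts seated in a tray of another colour (which one varies), its lowest 18 mm sunk in foam.
- tray_red: fixed foam tray with red rim, 84 mm square, 30 high; home of the red objective. Origin: centre of its underside, z up. Central round pocket 35 mm wide, 18 deep, floor 12 mm above the origin. Springy foam lips grip the barrel: just let go, an objective stays some 4 to 9 mm proud; a push of 3 to 8 N seats it on the floor (its origin 12 mm above the tray's); pulling out takes 5 to 8 N.
- tray_yellow: fixed foam tray with yellow rim, 84 mm square, 30 high; home of the yellow objective. Origin: centre of its underside, z up. Central round pocket 35 mm wide, 18 deep, floor 12 mm above the origin. Springy foam lips grip the barrel: just let go, an objective stays some 4 to 9 mm proud; a push of 3 to 8 N seats it on the floor (its origin 12 mm above the tray's); pulling out takes 5 to 8 N.
- tray_green: fixed foam tray with green rim, 84 mm square, 30 high; home of the green objective. Origin: centre of its underside, z up. Central round pocket 35 mm wide, 18 deep, floor 12 mm above the origin. Springy foam lips grip the barrel: just let go, an objective stays some 4 to 9 mm proud; a push of 3 to 8 N seats it on the floor (its origin 12 mm above the tray's); pulling out takes 5 to 8 N.
- tray_blue: fixed foam tray with blue rim, 84 mm square, 30 high; home of the blue objective. Origin: centre of its underside, z up. Central round pocket 35 mm wide, 18 deep, floor 12 mm above the origin. Springy foam lips grip the barrel: just let go, an objective stays some 4 to 9 mm proud; a push of 3 to 8 N seats it on the floor (its origin 12 mm above the tray's); pulling out takes 5 to 8 N.
- tray_white: fixed foam tray with white rim, 84 mm square, 30 high; the spare, empty at the start. Origin: centre of its underside, z up. Central round pocket 35 mm wide, 18 deep, floor 12 mm above the origin. Springy foam lips grip the barrel: just let go, an objective stays some 4 to 9 mm proud; a push of 3 to 8 N seats it on the floor (its origin 12 mm above the tray's); pulling out takes 5 to 8 N.
- oil_bottle: small amber glass oil bottle with black cap, loose, 28 mm in diameter, 65 mm tall, upright on the bench; origin: centre of its underside. A bystander. (A flat clear dish and an orange and grey slide box, each under 30 mm high, lie near by too.)
Not all that is in view belongs to the job. Of the things like the tray_red, leave any that is pink; of the rest the smaller one is meant.

How it is judged:
At the end, for the whole second after the job is handed in: Each objective stands upright (within 0.15 rad) and at rest in the tray of its own colour, within 8 mm of the pocket's centre and within 3 mm of fully seated, so the white tray is empty; the oil bottle stands within 30 mm of its starting place (horizontal distance between objective_red and tray_red below 0.008 m and z of objective_red in the frame of tray_red between 0.008 and 0.015 m and angle between each of objective_red, objective_yellow, objective_green, objective_blue's own z axis and vertical below 0.15 rad and linear speed of each of objective_red, objective_yellow, objective_green, objective_blue below 0.02 m/s and horizontal distance between objective_yellow and tray_yellow below 0.008 m and z of objective_yellow in the frame of tray_yellow between 0.008 and 0.015 m and horizontal distance between objective_green and tray_green below 0.008 m and z of objective_green in the frame of tray_green between 0.008 and 0.015 m and horizontal distance between objective_blue and tray_blue below 0.008 m and z of objective_blue in the frame of tray_blue between 0.008 and 0.015 m and distance of oil_bottle from where it was at the start of the episode below 0.03 m and angle between oil_bottle's own z axis and vertical below 0.3 rad); the robot touches nothing.
It fails at once if an objective is toppled (tilted more than 0.8 rad) (angle between any of objective_red, objective_yellow, objective_green, objective_blue's own z axis and vertical above 0.8 rad).
It fails at once if the oil bottle is moved more than 30 mm or tipped over (distance of oil_bottle from where it was at the start of the episode above 0.03 m or angle between oil_bottle's own z axis and vertical above 0.6 rad).
It also fails if it takes over 144 s, if anything falls off the work surface, if the arm or the gripper's body presses on something with over 40 N, if the wrist force passes 120 N, or if a joint passes its speed limit or range.

ROBOT

A 6-joint arm with a two-finger parallel gripper is mounted at the origin on the work surface. World frame = base frame: x ahead of the robot, y to its left, z up, the work surface at z = 0. Lengths are in m, angles in rad, forces in N, time in s.
With the tool pointing down it reaches from about 0.25 to 0.725 m from the base axis. Payload 4 kg.
Tool frame: the origin (TCP) lies midway between the tips of the shut fingers; the grasp point (between the pads) lies 19 mm behind it; z points along the fingers, y is the line along which they close (so a half turn about z gives the same grasp; the last joint's range is limited). The gripper opens to 85 mm and grips with 20 to 120 N. Pads are 22 mm wide; open, the fingers measure 114 mm over their backs; the gripper's body (76 mm by 85 mm) begins 54 mm behind the grasp point. The pads swing forward as they close: fully open they stand 13 mm farther back than shut.
Start: joints at [-1.319, 0.241, 0.005, 1.335, 0, 1.571], TCP at [0.125, -0.484, 0.231] pointing down, gripper open.
Joint ranges: [-2.72, 2.72], [-1.05, 1.87], [-1.09, 1.28], [-1.99, 2.15], [-1.42, 1.44], [-3.14, 3.14]. Speed limits (rad/s): [2.79, 2.79, 3.14, 3.14, 3.14, 3.14].

INTERFACE

Orientations are given as a unit quaternion [x, y, z, w].
In Python, from workcell import bot, camera, job_done gives the robot as it stands.
- The arm moves only by the tool carry_out, never from a script. Its argument "plan" is a list of rows, each an object of numbers: "dx", "dy", "dz": the shift along the tool's x, y, z in mm; "twist": the turn about the tool's z in degrees; "fingers": the closure, from -1 (fully open) to 1 (shut). In form: [{"dx": .., "dy": .., "dz": .., "twist": .., "fingers": ..}, ...]. A call has exactly 5 rows; each row is the pose to reach, as a shift and turn from the pose commanded when the call began, along the tool's axes at that moment; what a row does not reach only later rows make up. A row lasts 1/12 s, in which the tool goes at most 41.7 mm and 7.16 degrees, less where a joint would pass 70% of its speed; a pose out of reach is approached as far as the arm can. A call with a gripper value outside its range is refused whole. The fingers move at their own pace and stop on an object; the grip force is fixed at half the most. Time passes only in rows, so rows that repeat a pose let the fingers close, or fill a call up. It gives the time, the measured TCP pose, the force, the opening and the grip force at its end, in the units of the state.
- bot.get_obs(): the state, without advancing time (a new reading comes with each control period).
- camera(name): name is "side" or "top"; returns a dict with "image" (480x640x3 uint8, red, green, blue), "intrinsics" (3x3 intrinsics, pixels), "eye" and "attitude" of the camera in the world. Camera axes: x right, y down, z forward; pixel columns grow to the right and rows downward; lengths in m; the calibration is good to about 2 mm. A picture is of the moment at which its call begins. There is no depth.
- job_done(): hands the job in; it is judged then, once.
The state is a dict: "clock": time; "joint_pos": joint angles; "joint_vel": joint speeds; "tau": joint torques, N m; "eef_pos": TCP position; "tool_rot": TCP orientation; "ft_force": force on the tool from outside, world axes, zero at the start; "ft_torque": the same for the moment, N m; "grip_width": finger opening in m; "grasp_force": force on a finger pad.
Only numpy, scipy, OpenCV 4.12 (cv2) and the standard library are available. Lean on these libraries where they do the work, as an engineer would, in place of code of your own. Each camera call takes 0.05 s, during which the arm holds its last target. There are 200 camera calls.

## Working session

There is one attempt and no reset: what is moved stays moved. The work goes in short steps, Python scripts to look and compute and a tool call to move; the robot and the scene stay as the last step left them, time stands still between calls to the robot, and variables do not carry over. Pictures are saved under pics/ and viewed, at most 14 in all, crops included, and the job is handed in when it is done.

Besides the shell and the picture viewer there is one more tool, called after "Call:" as name(argument=value, ...), one argument or row to a line, values as JSON. carry_out: Moves the arm, as the interface text tells. Its arguments: {"type":"object","properties":{"plan":{"type":"array","items":{"type":"object","properties":{"dx":{"type":"number"},"dy":{"type":"number"},"dz":{"type":"number"},"twist":{"type":"number"},"fingers":{"type":"number"}}}}},"required":["plan"]}

```bash
mkdir -p pics; ls
cat > h.py <<'E'
from workcell import bot, camera, job_done
import cv2, numpy as np
from scipy.spatial.transform import Rotation as R
def snap(n,f):
    c=camera(n); cv2.imwrite(f,c['image'][:,:,::-1]); return c
def ray(c,u,v,z):
    K=np.array(c['intrinsics']); d=np.linalg.inv(K)@[u,v,1]; A=np.array(c['attitude'])
    M=A if A.shape==(3,3) else R.from_quat(A).as_matrix()
    d=M@d; e=np.array(c['eye']); return e+d*(z-e[2])/d[2]
def proj(c,p):
    A=np.array(c['attitude']); M=A if A.shape==(3,3) else R.from_quat(A).as_matrix()
    q=np.array(c['intrinsics'])@(M.T@(np.array(p)-np.array(c['eye']))); return q[:2]/q[2]
E
python3 - <<'E'
from h import *
for n in('top','side'):
    c=snap(n,f'pics/{n}0.png'); print(n,c['intrinsics'],c['eye'],c['attitude'])
o=bot.get_obs(); print({k:np.round(v,3).tolist() for k,v in o.items()})
E
```

```text
pics
top [[456.71127156   0.         318.8475064 ]
 [  0.         456.71127156 239.55801817]
 [  0.           0.           1.        ]] [0.4798701  0.03936549 1.096444  ] [ 0.7158767  -0.69623272  0.03675079 -0.03781442]
side [[488.88678607   0.         314.96545053]
 [  0.         488.88678607 235.60349766]
 [  0.           0.           1.        ]] [0.23502728 0.55605704 0.74073743] [-0.25995639  0.89214738 -0.35365869  0.10687026]
{'clock': 0.1, 'joint_pos': [-1.319, 0.241, 0.004, 1.335, -0.0, 1.571], 'joint_vel': [0.002, 0.001, 0.005, -0.001, 0.001, 0.001], 'tau': [-0.001, -37.314, 25.301, 0.011, 0.0, -0.0], 'eef_pos': [0.124, -0.484, 0.23], 'tool_rot': [0.992, 0.126, -0.0, -0.001], 'ft_force': [-0.082, 0.393, -0.283], 'ft_torque': [0.005, -0.016, 0.008], 'grasp_force': 0.0, 'grip_width': 0.086}
```

View pics/top0.png

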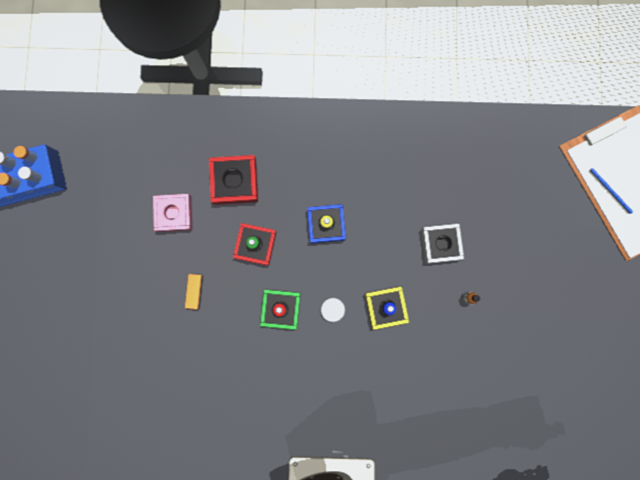

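View pics/side0.png

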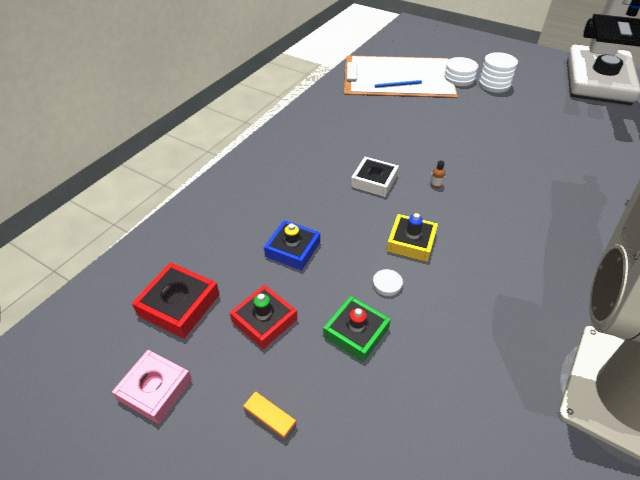

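The top view shows three trays like the red one: a large red at (233,179), a pink at (172,212) and a smaller red at (255,244). The pink one is excluded, and of the other two the smaller is meant, so it's (255,244), which holds the green objective. The other pairs are red in the green tray (280,310), yellow in blue (326,223) and blue in yellow (388,308). The white tray (443,243) is empty and the bottle is at (472,298). I'll measure these positions and check the crop.

```bash
cat > meas.py <<'E'
from h import *
c=camera('top'); im=c['image']; hsv=cv2.cvtColor(im,cv2.COLOR_RGB2HSV)
T={'red':(255,244),'green':(280,310),'blue':(326,223),'yellow':(388,308),'white':(443,243),'bigred':(233,179)}
for n,(u,v) in T.items():
    h,s,val=[hsv[:,:,i].astype(int) for i in range(3)]
    if n=='white': m=(s<60)&(val>150)
    else:
        h0={'red':0,'bigred':0,'green':60,'blue':117,'yellow':28}[n]
        m=(abs((h-h0+90)%180-90)<14)&(s>120)&(val>80)
    w=np.zeros_like(m); r=28; w[v-r:v+r,u-r:u+r]=1; m=(m&w).astype(np.uint8)
    k,l,st,ce=cv2.connectedComponentsWithStats(m); i=1+np.argmax(st[1:,4])
    pts=np.argwhere(l==i)[:,::-1].astype(np.float32)
    P=np.array([ray(c,x,y,.03)[:2] for x,y in pts])
    (cx,cy),sz,a=cv2.minAreaRect((P*1000).astype(np.float32))
    print(n,np.round([cx,cy],1),'size',np.round(sz,1),'ang',round(a,1),'r',round(np.hypot(cx,cy)))
E
python3 meas.py
python3 - <<'E'
from h import *
im=cv2.imread('pics/top0.png'); cv2.imwrite('pics/crop0.png',cv2.resize(im[150:340,150:500],None,fx=2.28,fy=2.28,interpolation=cv2.INTER_CUBIC))
E
```

```text
red [578.5 193.9] size [86.1 85.4] ang 79.7 r 610
green [428.5 128.2] size [84.6 84.1] ang 86.0 r 447
blue [632.   26.9] size [86.1 85.4] ang 6.8 r 633
yellow [ 438.9 -118. ] size [84.2 86.1] ang 12.7 r 455
white [ 594.1 -249.9] size [85.4 85.9] ang 7.3 r 645
bigred [733.5 251.7] size [110.5 111.4] ang 5.3 r 775
```

View pics/crop0.png

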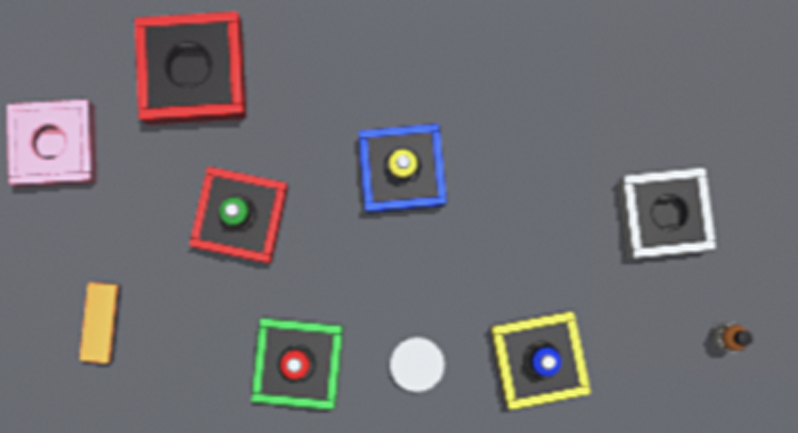

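The crop confirms it: the small red tray at crop (238,215) measures 85 mm against the given 84, while the big one is 111 mm and the pink one is excluded. Four of the trays hold two swapped pairs, and the white tray will serve as the buffer. I'll start moving.

Call:
carry_out(
  plan=[
    {"dx": 29,"dy": -26,"dz": 0,"twist": -7,"fingers": -1},
    {"dx": 58,"dy": -52,"dz": 0,"twist": -14,"fingers": -1},
    {"dx": 87,"dy": -78,"dz": 0,"twist": -21,"fingers": -1},
    {"dx": 116,"dy": -104,"dz": 0,"twist": -28,"fingers": -1},
    {"dx": 146,"dy": -130,"dz": 0,"twist": -35,"fingers": -1},
  ],
)

```text
clock: 0.57
eef_pos: [0.2338, -0.3203, 0.231]
tool_rot: [0.907, 0.42, 0.0, -0.0]
ft_force: [1.8, -0.6, 0.5]
grip_width: 0.0858
grasp_force: 0.0
```

Call:
carry_out(
  plan=[
    {"dx": 0,"dy": 0,"dz": 0,"twist": -7,"fingers": -1},
    {"dx": 0,"dy": 0,"dz": 0,"twist": -14,"fingers": -1},
    {"dx": 0,"dy": 0,"dz": 0,"twist": -21,"fingers": -1},
    {"dx": 0,"dy": 0,"dz": 0,"twist": -28,"fingers": -1},
    {"dx": 0,"dy": 0,"dz": 0,"twist": -35,"fingers": -1},
  ],
)

```text
clock: 0.98
eef_pos: [0.2336, -0.3215, 0.2311]
tool_rot: [0.738, 0.674, 0.0, -0.0]
ft_force: [-0.1, -0.2, -0.9]
grip_width: 0.0855
grasp_force: 0.0
```

Call:
carry_out(
  plan=[
    {"dx": 0,"dy": 0,"dz": 0,"twist": -5.5,"fingers": -1},
    {"dx": 0,"dy": 0,"dz": 0,"twist": -5.5,"fingers": -1},
    {"dx": 0,"dy": 0,"dz": 0,"twist": -5.5,"fingers": -1},
    {"dx": 0,"dy": 0,"dz": 0,"twist": -5.5,"fingers": -1},
    {"dx": 0,"dy": 0,"dz": 0,"twist": -5.5,"fingers": -1},
  ],
)

```text
clock: 1.4
eef_pos: [0.2335, -0.3219, 0.2312]
tool_rot: [0.708, 0.706, 0.0, -0.0]
ft_force: [-0.1, 0.5, -0.1]
grip_width: 0.0854
grasp_force: 0.0
```

Call:
carry_out(
  plan=[
    {"dx": 34,"dy": 23,"dz": 0,"twist": 0,"fingers": -1},
    {"dx": 68,"dy": 46,"dz": 0,"twist": 0,"fingers": -1},
    {"dx": 103,"dy": 69,"dz": 0,"twist": 0,"fingers": -1},
    {"dx": 137,"dy": 92,"dz": 0,"twist": 0,"fingers": -1},
    {"dx": 172,"dy": 115,"dz": 0,"twist": 0,"fingers": -1},
  ],
)

```text
clock: 1.82
eef_pos: [0.3493, -0.1489, 0.2315]
tool_rot: [0.708, 0.706, 0.0, 0.0]
ft_force: [1.2, -1.6, -0.8]
grip_width: 0.0851
grasp_force: 0.0
```

Call:
carry_out(
  plan=[
    {"dx": 34,"dy": 23,"dz": 0,"twist": 0,"fingers": -1},
    {"dx": 68,"dy": 46,"dz": 0,"twist": 0,"fingers": -1},
    {"dx": 103,"dy": 69,"dz": 0,"twist": 0,"fingers": -1},
    {"dx": 137,"dy": 92,"dz": 0,"twist": 0,"fingers": -1},
    {"dx": 172,"dy": 115,"dz": 0,"twist": 0,"fingers": -1},
  ],
)

```text
clock: 2.23
eef_pos: [0.4646, 0.0234, 0.2314]
tool_rot: [0.708, 0.706, 0.0, 0.0]
ft_force: [0.9, -1.5, 0.4]
grip_width: 0.0857
grasp_force: 0.0
```

Call:
carry_out(
  plan=[
    {"dx": 34,"dy": 23,"dz": 0,"twist": 0,"fingers": -1},
    {"dx": 68,"dy": 46,"dz": 0,"twist": 0,"fingers": -1},
    {"dx": 103,"dy": 69,"dz": 0,"twist": 0,"fingers": -1},
    {"dx": 137,"dy": 92,"dz": 0,"twist": 0,"fingers": -1},
    {"dx": 172,"dy": 115,"dz": 0,"twist": 0,"fingers": -1},
  ],
)

```text
clock: 2.65
eef_pos: [0.5797, 0.1949, 0.231]
tool_rot: [0.708, 0.706, -0.0, 0.0]
ft_force: [1.6, -0.7, 0.2]
grip_width: 0.0851
grasp_force: 0.0
```

Run:
```python
from h import *
im=cv2.imread('pics/top0.png'); hsv=cv2.cvtColor(im,cv2.COLOR_BGR2HSV).astype(int)
c=camera('top')
# seated: nose top z = 12+height ; bands lie roughly 8 mm below the nose
for n,(u,v),h0,zt in(('green',(252,242),60,74),('red',(279,310),0,66),('yellow',(326,222),28,70),('blue',(389,309),117,78)):
    w=hsv[v-12:v+13,u-12:u+13]; m=(abs((w[:,:,0]-h0+90)%180-90)<14)&(w[:,:,1]>90)&(w[:,:,2]>60)
    m2=(w[:,:,1]<110)&(w[:,:,2]>140)
    for q,z in((m,zt-8),(m2,zt)):
        a=np.argwhere(q)
        if len(a): a=a.mean(0); print(n,len(np.argwhere(q)),np.round(ray(c,u-12+a[1],v-12+a[0],z/1000)[:2]*1000,1),end=' ')
    print()
print(bot.get_obs()['eef_pos'])
b=ray(c,474,298,.065);print('bottle',b)
```

```text
green 96 [578.1 193.1] green 35 [579.3 194.4] 
red 120 [429.2 128. ] red 32 [429.5 128.1] 
yellow 109 [631.9  26.8] yellow 33 [633.2  27.2] 
blue 120 [ 439.6 -118. ] blue 32 [ 439.6 -119.4] 
[0.58335034 0.20168803 0.22817814]
bottle [ 0.46710101 -0.30872883  0.065     ]
```

Call:
carry_out(
  plan=[
    {"dx": 0,"dy": 0,"dz": 0,"twist": 0,"fingers": -1},
    {"dx": 0,"dy": 0,"dz": 20,"twist": 0,"fingers": -1},
    {"dx": 0,"dy": 0,"dz": 50,"twist": 0,"fingers": -1},
    {"dx": 0,"dy": 0,"dz": 80,"twist": 0,"fingers": -1},
    {"dx": 0,"dy": 0,"dz": 100,"twist": 0,"fingers": -1},
  ],
)

```text
clock: 3.12
eef_pos: [0.5771, 0.1916, 0.1288]
tool_rot: [0.708, 0.706, -0.002, -0.001]
ft_force: [0.0, -0.1, -1.3]
grip_width: 0.0857
grasp_force: 0.0
```

Call:
carry_out(
  plan=[
    {"dx": 0,"dy": 0,"dz": 0,"twist": 0,"fingers": -1},
    {"dx": 0,"dy": 0,"dz": 0,"twist": 0,"fingers": -1},
    {"dx": 0,"dy": 0,"dz": 0,"twist": 0,"fingers": -1},
    {"dx": 0,"dy": 0,"dz": 0,"twist": 0,"fingers": -1},
    {"dx": 0,"dy": 0,"dz": 0,"twist": 0,"fingers": -1},
  ],
)

```text
clock: 3.53
eef_pos: [0.5802, 0.1933, 0.1336]
tool_rot: [0.708, 0.707, 0.002, 0.001]
ft_force: [-0.3, 0.9, 0.2]
grip_width: 0.0855
grasp_force: 0.0
```

Run:
```python
from h import *
c=snap('side','pics/s1.png'); im=c['image'][:,:,::-1]
cv2.imwrite('pics/s1c.png',cv2.resize(im[190:380,150:400],None,fx=3,fy=3,interpolation=cv2.INTER_CUBIC))
print(bot.get_obs()['eef_pos'])
```

```text
[0.57998579 0.19328774 0.13328764]
```

View pics/s1c.png

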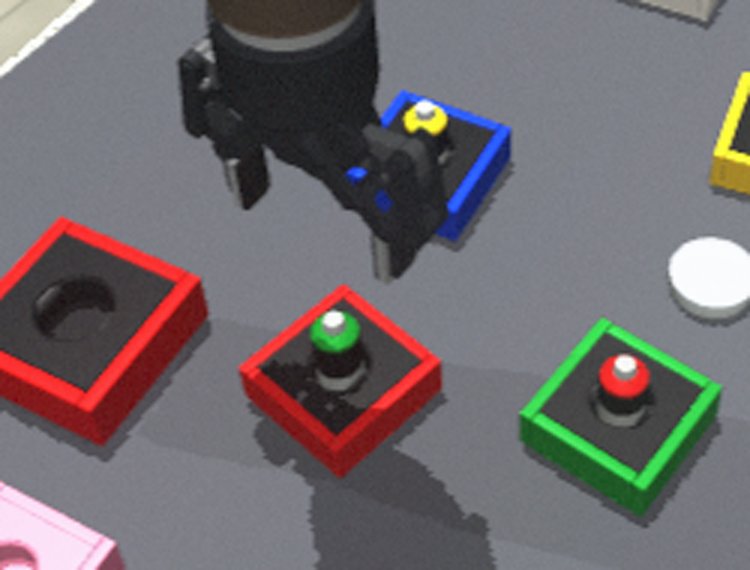

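The view shows the gripper centred over the green objective (crop 335,330) in the small red tray, with its fingers clear of everything.

Call:
carry_out(
  plan=[
    {"dx": 0,"dy": 0,"dz": 25,"twist": 0,"fingers": -1},
    {"dx": 0,"dy": 0,"dz": 55,"twist": 0,"fingers": -1},
    {"dx": 0,"dy": 0,"dz": 80,"twist": 0,"fingers": -1},
    {"dx": 0,"dy": 0,"dz": 92,"twist": 0,"fingers": -1},
    {"dx": 0,"dy": 0,"dz": 97,"twist": 0,"fingers": -1},
  ],
)

```text
clock: 4.0
eef_pos: [0.5774, 0.1926, 0.0322]
tool_rot: [0.708, 0.707, -0.002, -0.001]
ft_force: [-0.4, 0.2, -0.5]
grip_width: 0.0855
grasp_force: 0.0
```

Call:
carry_out(
  plan=[
    {"dx": 0,"dy": 0,"dz": 0,"twist": 0,"fingers": -1},
    {"dx": 0,"dy": 0,"dz": 0,"twist": 0,"fingers": -0.5},
    {"dx": 0,"dy": 0,"dz": 0,"twist": 0,"fingers": 0},
    {"dx": 0,"dy": 0,"dz": 0,"twist": 0,"fingers": 0.2},
    {"dx": 0,"dy": 0,"dz": 0,"twist": 0,"fingers": 0.4},
  ],
)

```text
clock: 4.42
eef_pos: [0.5798, 0.1934, 0.0357]
tool_rot: [0.708, 0.707, 0.001, 0.001]
ft_force: [0.1, -0.1, 0.2]
grip_width: 0.0387
grasp_force: 0.0
```

Call:
carry_out(
  plan=[
    {"dx": 0,"dy": 0,"dz": 0,"twist": 0,"fingers": 1},
    {"dx": 0,"dy": 0,"dz": 0,"twist": 0,"fingers": 1},
    {"dx": 0,"dy": 0,"dz": 0,"twist": 0,"fingers": 1},
    {"dx": 0,"dy": 0,"dz": 0,"twist": 0,"fingers": 1},
    {"dx": 0,"dy": 0,"dz": 0,"twist": 0,"fingers": 1},
  ],
)

```text
clock: 4.83
eef_pos: [0.5798, 0.1933, 0.0356]
tool_rot: [0.708, 0.707, 0.001, 0.001]
ft_force: [-0.4, -0.3, 5.5]
grip_width: 0.0261
grasp_force: 59.0
```

Call:
carry_out(
  plan=[
    {"dx": 0,"dy": 0,"dz": -4,"twist": 0,"fingers": 1},
    {"dx": 0,"dy": 0,"dz": -10,"twist": 0,"fingers": 1},
    {"dx": 0,"dy": 0,"dz": -18,"twist": 0,"fingers": 1},
    {"dx": 0,"dy": 0,"dz": -26,"twist": 0,"fingers": 1},
    {"dx": 0,"dy": 0,"dz": -32,"twist": 0,"fingers": 1},
  ],
)

```text
clock: 5.25
eef_pos: [0.5788, 0.1931, 0.0675]
tool_rot: [0.708, 0.707, 0.0, -0.0]
ft_force: [0.5, 0.0, -1.6]
grip_width: 0.0262
grasp_force: 60.0
```

Call:
carry_out(
  plan=[
    {"dx": 0,"dy": 0,"dz": -10,"twist": 0,"fingers": 1},
    {"dx": 0,"dy": 0,"dz": -30,"twist": 0,"fingers": 1},
    {"dx": 0,"dy": 0,"dz": -50,"twist": 0,"fingers": 1},
    {"dx": 0,"dy": 0,"dz": -63,"twist": 0,"fingers": 1},
    {"dx": 0,"dy": 0,"dz": -68,"twist": 0,"fingers": 1},
  ],
)

```text
clock: 5.67
eef_pos: [0.5803, 0.1936, 0.1379]
tool_rot: [0.708, 0.707, 0.002, 0.001]
ft_force: [0.3, 0.0, -1.0]
grip_width: 0.0262
grasp_force: 60.0
```

Run:
```python
from h import *
c=snap('side','pics/s2.png'); im=c['image'][:,:,::-1]
cv2.imwrite('pics/s2c.png',cv2.resize(im[160:350,150:400],None,fx=3,fy=3,interpolation=cv2.INTER_CUBIC))
o=bot.get_obs();print(o['eef_pos'],o['ft_force'],o['grip_width'])
```

```text
[0.58028718 0.19359005 0.13768926] [-0.25123031 -0.38238253 -0.05811343] 0.026097355562651796
```

View pics/s2c.png

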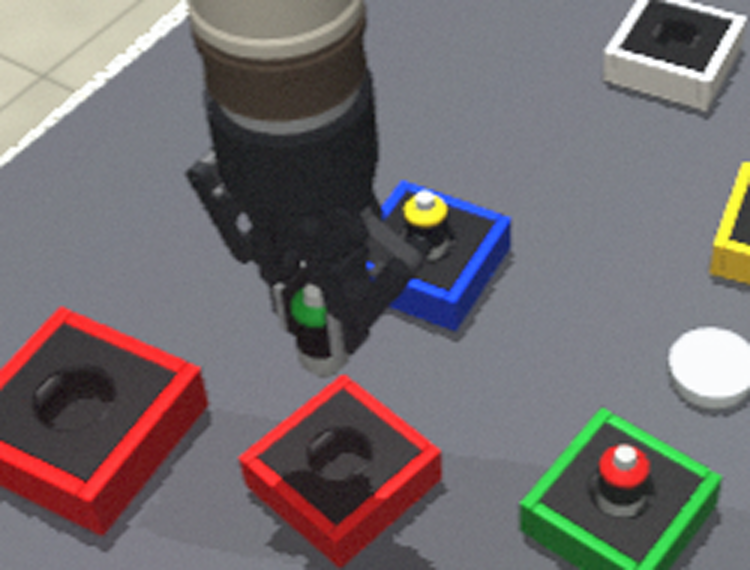

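Green is held upright over the emptied small red tray. Next it goes to the white tray.

Call:
carry_out(
  plan=[
    {"dx": -20,"dy": 1,"dz": 0,"twist": 0,"fingers": 1},
    {"dx": -50,"dy": 2,"dz": 0,"twist": 0,"fingers": 1},
    {"dx": -85,"dy": 3,"dz": 0,"twist": 0,"fingers": 1},
    {"dx": -120,"dy": 4,"dz": 0,"twist": 0,"fingers": 1},
    {"dx": -155,"dy": 5,"dz": 0,"twist": 0,"fingers": 1},
  ],
)

```text
clock: 6.13
eef_pos: [0.5827, 0.0369, 0.1334]
tool_rot: [0.707, 0.707, -0.001, -0.001]
ft_force: [-0.0, 0.5, -2.1]
grip_width: 0.0262
grasp_force: 60.0
```

Call:
carry_out(
  plan=[
    {"dx": -35,"dy": 1,"dz": 0,"twist": 0,"fingers": 1},
    {"dx": -70,"dy": 2,"dz": 0,"twist": 0,"fingers": 1},
    {"dx": -105,"dy": 3,"dz": 0,"twist": 0,"fingers": 1},
    {"dx": -140,"dy": 4,"dz": 0,"twist": 0,"fingers": 1},
    {"dx": -175,"dy": 6,"dz": 0,"twist": 0,"fingers": 1},
  ],
)

```text
clock: 6.55
eef_pos: [0.5883, -0.1384, 0.1334]
tool_rot: [0.708, 0.707, -0.001, -0.001]
ft_force: [1.0, 1.0, -1.4]
grip_width: 0.0261
grasp_force: 60.0
```

Call:
carry_out(
  plan=[
    {"dx": -35,"dy": 1,"dz": 0,"twist": 0,"fingers": 1},
    {"dx": -65,"dy": 2,"dz": 0,"twist": 0,"fingers": 1},
    {"dx": -90,"dy": 3,"dz": 0,"twist": 0,"fingers": 1},
    {"dx": -106,"dy": 4,"dz": 0,"twist": 0,"fingers": 1},
    {"dx": -113,"dy": 4,"dz": 0,"twist": 0,"fingers": 1},
  ],
)

```text
clock: 6.97
eef_pos: [0.5926, -0.2522, 0.1333]
tool_rot: [0.709, 0.706, -0.0, -0.001]
ft_force: [0.1, 0.9, -1.6]
grip_width: 0.0264
grasp_force: 60.0
```

Call:
carry_out(
  plan=[
    {"dx": 0,"dy": 0,"dz": 0,"twist": 0,"fingers": 1},
    {"dx": 0,"dy": 0,"dz": 0,"twist": 0,"fingers": 1},
    {"dx": 0,"dy": 0,"dz": 0,"twist": 0,"fingers": 1},
    {"dx": 0,"dy": 0,"dz": 0,"twist": 0,"fingers": 1},
    {"dx": 0,"dy": 0,"dz": 0,"twist": 0,"fingers": 1},
  ],
)

```text
clock: 7.38
eef_pos: [0.5935, -0.2484, 0.1345]
tool_rot: [0.707, 0.707, 0.0, -0.0]
ft_force: [0.1, 0.1, -1.3]
grip_width: 0.0263
grasp_force: 60.0
```

Run:
```python
from h import *
c=snap('side','pics/s3.png')
for k in range(4):
    camera('top'); print(bot.get_obs()['eef_pos'])
im=c['image'][:,:,::-1]
cv2.imwrite('pics/s3c.png',cv2.resize(im[40:240,280:500],None,fx=3,fy=3,interpolation=cv2.INTER_CUBIC))
```

```text
[ 0.59354442 -0.24893832  0.13451593]
[ 0.59353837 -0.24915738  0.13452241]
[ 0.59347652 -0.24936223  0.13447167]
[ 0.5934461  -0.24953966  0.13443954]
```

View pics/s3c.png

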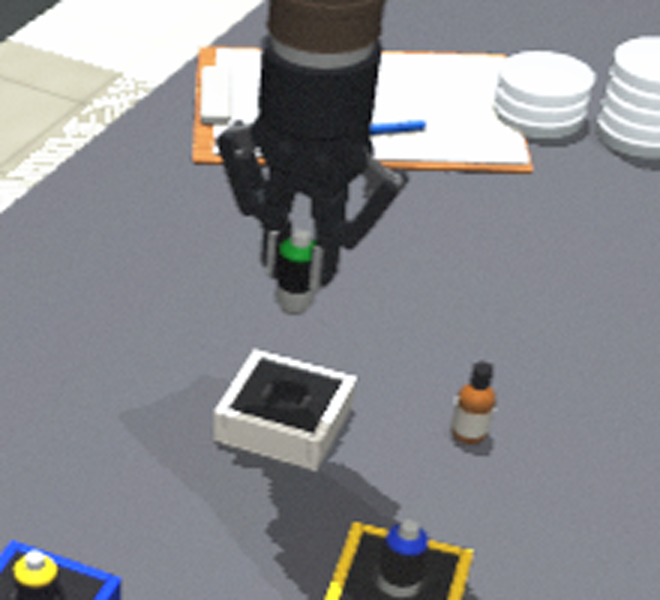

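It's centred over the white tray, upright, with the bottle well clear, so I'll insert.

Call:
carry_out(
  plan=[
    {"dx": 0,"dy": 0,"dz": 15,"twist": 0,"fingers": 1},
    {"dx": 0,"dy": 0,"dz": 35,"twist": 0,"fingers": 1},
    {"dx": 0,"dy": 0,"dz": 55,"twist": 0,"fingers": 1},
    {"dx": 0,"dy": 0,"dz": 70,"twist": 0,"fingers": 1},
    {"dx": 0,"dy": 0,"dz": 76,"twist": 0,"fingers": 1},
  ],
)

```text
clock: 8.05
eef_pos: [0.5916, -0.2492, 0.0555]
tool_rot: [0.708, 0.707, -0.001, -0.002]
ft_force: [-0.9, -0.5, -1.4]
grip_width: 0.0263
grasp_force: 60.0
```

Call:
carry_out(
  plan=[
    {"dx": 0,"dy": 0,"dz": 0,"twist": 0,"fingers": 1},
    {"dx": 0,"dy": 0,"dz": 2,"twist": 0,"fingers": 1},
    {"dx": 0,"dy": 0,"dz": 5,"twist": 0,"fingers": 1},
    {"dx": 0,"dy": 0,"dz": 8,"twist": 0,"fingers": 1},
    {"dx": 0,"dy": 0,"dz": 11,"twist": 0,"fingers": 1},
  ],
)

```text
clock: 8.47
eef_pos: [0.594, -0.2503, 0.0482]
tool_rot: [0.708, 0.707, 0.0, 0.001]
ft_force: [-0.3, 0.7, -1.3]
grip_width: 0.0262
grasp_force: 60.0
```

Call:
carry_out(
  plan=[
    {"dx": 0,"dy": 0,"dz": 3,"twist": 0,"fingers": 1},
    {"dx": 0,"dy": 0,"dz": 6,"twist": 0,"fingers": 1},
    {"dx": 0,"dy": 0,"dz": 9,"twist": 0,"fingers": 1},
    {"dx": 0,"dy": 0,"dz": 11,"twist": 0,"fingers": 1},
    {"dx": 0,"dy": 0,"dz": 13,"twist": 0,"fingers": 1},
  ],
)

```text
clock: 8.88
eef_pos: [0.594, -0.2504, 0.0355]
tool_rot: [0.708, 0.707, 0.0, 0.001]
ft_force: [-4.9, 1.6, 21.8]
grip_width: 0.0263
grasp_force: 62.6
```

Call:
carry_out(
  plan=[
    {"dx": 0,"dy": 0,"dz": 0,"twist": 0,"fingers": 1},
    {"dx": 0,"dy": 0,"dz": 0,"twist": 0,"fingers": 1},
    {"dx": 0,"dy": 0,"dz": 0,"twist": 0,"fingers": 1},
    {"dx": 0,"dy": 0,"dz": 0,"twist": 0,"fingers": 1},
    {"dx": 0,"dy": 0,"dz": 0,"twist": 0,"fingers": 1},
  ],
)

```text
clock: 9.3
eef_pos: [0.594, -0.2504, 0.0356]
tool_rot: [0.708, 0.707, 0.0, 0.001]
ft_force: [-1.5, 0.5, 5.7]
grip_width: 0.0265
grasp_force: 61.1
```

Call:
carry_out(
  plan=[
    {"dx": 0,"dy": 0,"dz": 0,"twist": 0,"fingers": 0.3},
    {"dx": 0,"dy": 0,"dz": 0,"twist": 0,"fingers": 0},
    {"dx": 0,"dy": 0,"dz": 0,"twist": 0,"fingers": -0.6},
    {"dx": 0,"dy": 0,"dz": 0,"twist": 0,"fingers": -1},
    {"dx": 0,"dy": 0,"dz": 0,"twist": 0,"fingers": -1},
  ],
)

```text
clock: 9.72
eef_pos: [0.5931, -0.2498, 0.0338]
tool_rot: [0.708, 0.707, -0.0, -0.0]
ft_force: [-0.4, 1.0, -0.3]
grip_width: 0.0768
grasp_force: 0.0
```

Call:
carry_out(
  plan=[
    {"dx": 0,"dy": 0,"dz": -10,"twist": 0,"fingers": -1},
    {"dx": 0,"dy": 0,"dz": -35,"twist": 0,"fingers": -1},
    {"dx": 0,"dy": 0,"dz": -65,"twist": 0,"fingers": -1},
    {"dx": 0,"dy": 0,"dz": -90,"twist": 0,"fingers": -1},
    {"dx": 0,"dy": 0,"dz": -100,"twist": 0,"fingers": -1},
  ],
)

```text
clock: 10.13
eef_pos: [0.5956, -0.2509, 0.1396]
tool_rot: [0.708, 0.707, 0.001, 0.004]
ft_force: [0.7, -0.3, 1.1]
grip_width: 0.0853
grasp_force: 0.0
```

Call:
carry_out(
  plan=[
    {"dx": 20,"dy": -9,"dz": 0,"twist": 0,"fingers": -1},
    {"dx": 45,"dy": -20,"dz": 0,"twist": 0,"fingers": -1},
    {"dx": 75,"dy": -33,"dz": 0,"twist": 0,"fingers": -1},
    {"dx": 108,"dy": -47,"dz": 0,"twist": 0,"fingers": -1},
    {"dx": 140,"dy": -61,"dz": 0,"twist": 0,"fingers": -1},
  ],
)

```text
clock: 10.55
eef_pos: [0.5314, -0.1088, 0.1339]
tool_rot: [0.708, 0.706, -0.0, -0.0]
ft_force: [1.3, 0.3, -1.1]
grip_width: 0.0854
grasp_force: 0.0
```

Call:
carry_out(
  plan=[
    {"dx": 32,"dy": -14,"dz": 0,"twist": 0,"fingers": -1},
    {"dx": 64,"dy": -28,"dz": 0,"twist": 0,"fingers": -1},
    {"dx": 96,"dy": -42,"dz": 0,"twist": 0,"fingers": -1},
    {"dx": 124,"dy": -54,"dz": 0,"twist": 0,"fingers": -1},
    {"dx": 150,"dy": -65,"dz": 0,"twist": 0,"fingers": -1},
  ],
)

```text
clock: 10.97
eef_pos: [0.4663, 0.0417, 0.1342]
tool_rot: [0.707, 0.707, -0.0, -0.0]
ft_force: [0.3, 0.2, 0.2]
grip_width: 0.0854
grasp_force: 0.0
```

Call:
carry_out(
  plan=[
    {"dx": 26,"dy": -12,"dz": 0,"twist": 0,"fingers": -1},
    {"dx": 52,"dy": -24,"dz": 0,"twist": 0,"fingers": -1},
    {"dx": 72,"dy": -33,"dz": 0,"twist": 0,"fingers": -1},
    {"dx": 84,"dy": -38,"dz": 0,"twist": 0,"fingers": -1},
    {"dx": 88,"dy": -39,"dz": 0,"twist": 0,"fingers": -1},
  ],
)

```text
clock: 11.38
eef_pos: [0.4275, 0.1299, 0.1342]
tool_rot: [0.706, 0.708, -0.0, -0.0]
ft_force: [-0.0, 0.2, -0.0]
grip_width: 0.0852
grasp_force: 0.0
```

Call:
carry_out(
  plan=[
    {"dx": 0,"dy": 0,"dz": 0,"twist": 0,"fingers": -1},
    {"dx": 0,"dy": 0,"dz": 0,"twist": 0,"fingers": -1},
    {"dx": 0,"dy": 0,"dz": 0,"twist": 0,"fingers": -1},
    {"dx": 0,"dy": 0,"dz": 0,"twist": 0,"fingers": -1},
    {"dx": 0,"dy": 0,"dz": 0,"twist": 0,"fingers": -1},
  ],
)

```text
clock: 11.8
eef_pos: [0.4291, 0.1275, 0.1343]
tool_rot: [0.708, 0.706, -0.0, 0.0]
ft_force: [-0.8, -0.1, -1.0]
grip_width: 0.0853
grasp_force: 0.0
```

Run:
```python
from h import *
c=snap('side','pics/s4.png')
im=c['image'][:,:,::-1]
cv2.imwrite('pics/s4c.png',cv2.resize(im[140:380,280:500],None,fx=2.5,fy=2.5,interpolation=cv2.INTER_CUBIC))
camera('top');o=bot.get_obs(); print(o['eef_pos'],o['tool_rot'])
```

```text
[0.42902695 0.12767916 0.13423768] [ 7.08002705e-01  7.06209718e-01 -6.32614198e-05 -2.65208517e-06]
```

View pics/s4c.png

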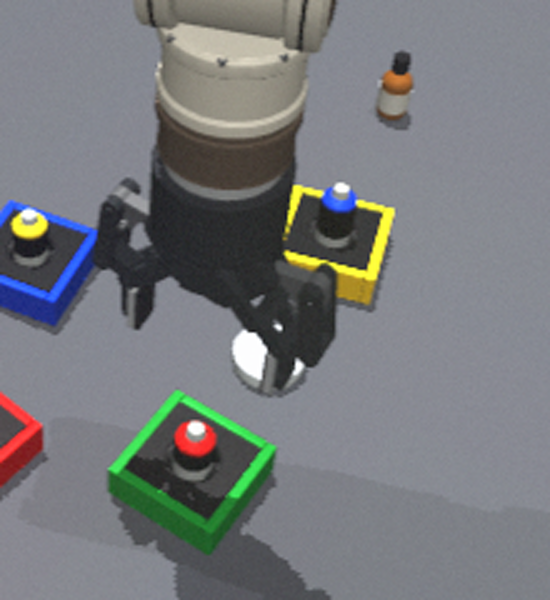

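The gripper is over the red objective (crop 195,435) and the measured XY matches. I'll grasp it, lift, and carry it to the red tray.

Call:
carry_out(
  plan=[
    {"dx": 0,"dy": 0,"dz": 25,"twist": 0,"fingers": -1},
    {"dx": 0,"dy": 0,"dz": 55,"twist": 0,"fingers": -1},
    {"dx": 0,"dy": 0,"dz": 80,"twist": 0,"fingers": -1},
    {"dx": 0,"dy": 0,"dz": 95,"twist": 0,"fingers": -1},
    {"dx": 0,"dy": 0,"dz": 101,"twist": 0,"fingers": -1},
  ],
)

```text
clock: 12.32
eef_pos: [0.4268, 0.1274, 0.0309]
tool_rot: [0.708, 0.706, -0.002, -0.001]
ft_force: [-1.0, 0.6, -0.7]
grip_width: 0.0854
grasp_force: 0.0
```

Call:
carry_out(
  plan=[
    {"dx": 0,"dy": 0,"dz": 0,"twist": 0,"fingers": -1},
    {"dx": 0,"dy": 0,"dz": 0,"twist": 0,"fingers": -0.5},
    {"dx": 0,"dy": 0,"dz": 0,"twist": 0,"fingers": 0},
    {"dx": 0,"dy": 0,"dz": 0,"twist": 0,"fingers": 0.2},
    {"dx": 0,"dy": 0,"dz": 0,"twist": 0,"fingers": 0.4},
  ],
)

```text
clock: 12.73
eef_pos: [0.4298, 0.1286, 0.0344]
tool_rot: [0.708, 0.707, 0.001, 0.001]
ft_force: [-0.5, 0.5, 0.3]
grip_width: 0.0384
grasp_force: 0.0
```

Call:
carry_out(
  plan=[
    {"dx": 0,"dy": 0,"dz": 0,"twist": 0,"fingers": 1},
    {"dx": 0,"dy": 0,"dz": 0,"twist": 0,"fingers": 1},
    {"dx": 0,"dy": 0,"dz": 0,"twist": 0,"fingers": 1},
    {"dx": 0,"dy": 0,"dz": 0,"twist": 0,"fingers": 1},
    {"dx": 0,"dy": 0,"dz": 0,"twist": 0,"fingers": 1},
  ],
)

```text
clock: 13.15
eef_pos: [0.4295, 0.1285, 0.0344]
tool_rot: [0.708, 0.707, 0.001, 0.0]
ft_force: [-0.8, -0.9, 5.1]
grip_width: 0.0257
grasp_force: 58.6
```

Call:
carry_out(
  plan=[
    {"dx": 0,"dy": 0,"dz": -4,"twist": 0,"fingers": 1},
    {"dx": 0,"dy": 0,"dz": -10,"twist": 0,"fingers": 1},
    {"dx": 0,"dy": 0,"dz": -18,"twist": 0,"fingers": 1},
    {"dx": 0,"dy": 0,"dz": -26,"twist": 0,"fingers": 1},
    {"dx": 0,"dy": 0,"dz": -32,"twist": 0,"fingers": 1},
  ],
)

```text
clock: 13.57
eef_pos: [0.4292, 0.1284, 0.0666]
tool_rot: [0.708, 0.707, 0.0, 0.0]
ft_force: [0.0, 0.2, -0.9]
grip_width: 0.0257
grasp_force: 59.8
```

Call:
carry_out(
  plan=[
    {"dx": 0,"dy": 0,"dz": -10,"twist": 0,"fingers": 1},
    {"dx": 0,"dy": 0,"dz": -30,"twist": 0,"fingers": 1},
    {"dx": 0,"dy": 0,"dz": -50,"twist": 0,"fingers": 1},
    {"dx": 0,"dy": 0,"dz": -63,"twist": 0,"fingers": 1},
    {"dx": 0,"dy": 0,"dz": -68,"twist": 0,"fingers": 1},
  ],
)

```text
clock: 13.98
eef_pos: [0.4303, 0.1287, 0.1361]
tool_rot: [0.708, 0.707, 0.002, 0.001]
ft_force: [1.1, 0.4, -1.4]
grip_width: 0.0259
grasp_force: 59.9
```

Call:
carry_out(
  plan=[
    {"dx": 7,"dy": 15,"dz": 0,"twist": 0,"fingers": 1},
    {"dx": 18,"dy": 40,"dz": 0,"twist": 0,"fingers": 1},
    {"dx": 31,"dy": 70,"dz": 0,"twist": 0,"fingers": 1},
    {"dx": 44,"dy": 100,"dz": 0,"twist": 0,"fingers": 1},
    {"dx": 55,"dy": 125,"dz": 0,"twist": 0,"fingers": 1},
  ],
)

```text
clock: 14.4
eef_pos: [0.5554, 0.1838, 0.1331]
tool_rot: [0.708, 0.707, 0.0, 0.0]
ft_force: [1.1, 1.1, -1.3]
grip_width: 0.0258
grasp_force: 59.9
```

Call:
carry_out(
  plan=[
    {"dx": 8,"dy": 17,"dz": 0,"twist": 0,"fingers": 1},
    {"dx": 11,"dy": 24,"dz": 0,"twist": 0,"fingers": 1},
    {"dx": 11,"dy": 24,"dz": 0,"twist": 0,"fingers": 1},
    {"dx": 11,"dy": 24,"dz": 0,"twist": 0,"fingers": 1},
    {"dx": 11,"dy": 24,"dz": 0,"twist": 0,"fingers": 1},
  ],
)

```text
clock: 14.82
eef_pos: [0.5764, 0.1934, 0.1329]
tool_rot: [0.708, 0.707, -0.001, -0.0]
ft_force: [-0.1, -0.5, -1.7]
grip_width: 0.0262
grasp_force: 59.9
```

Call:
carry_out(
  plan=[
    {"dx": 0,"dy": 0,"dz": 0,"twist": 0,"fingers": 1},
    {"dx": 0,"dy": 0,"dz": 0,"twist": 0,"fingers": 1},
    {"dx": 0,"dy": 0,"dz": 0,"twist": 0,"fingers": 1},
    {"dx": 0,"dy": 0,"dz": 0,"twist": 0,"fingers": 1},
    {"dx": 0,"dy": 0,"dz": 0,"twist": 0,"fingers": 1},
  ],
)

```text
clock: 15.23
eef_pos: [0.5778, 0.194, 0.1336]
tool_rot: [0.708, 0.707, 0.0, 0.0]
ft_force: [0.0, -0.2, -1.8]
grip_width: 0.0259
grasp_force: 59.9
```

Run:
```python
from h import *
c=snap('side','pics/s5.png')
im=c['image'][:,:,::-1]
cv2.imwrite('pics/s5c.png',cv2.resize(im[130:360,180:460],None,fx=2.5,fy=2.5,interpolation=cv2.INTER_CUBIC))
camera('top');o=bot.get_obs(); print(o['eef_pos'],o['tool_rot'])
```

```text
[0.57784026 0.19400889 0.13344702] [7.07585391e-01 7.06627842e-01 7.54654910e-05 3.09408684e-05]
```

View pics/s5c.png

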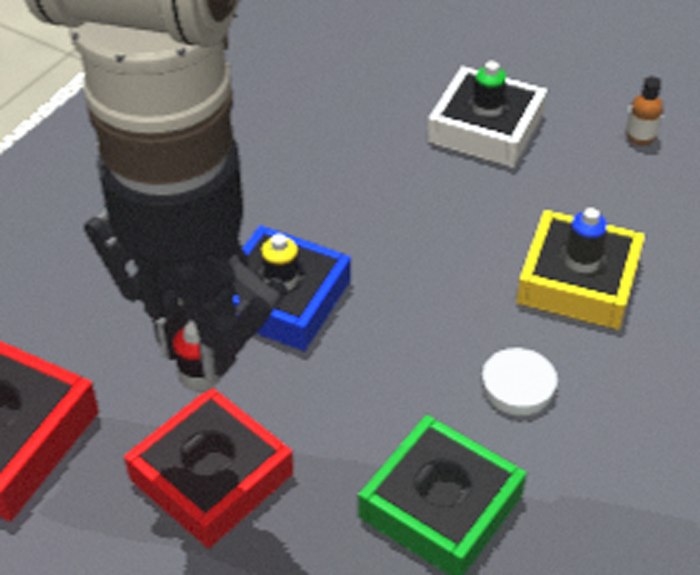

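Green stands seated in the white tray, and red is held upright over the small red tray. I'll insert red and go back for green.

Call:
carry_out(
  plan=[
    {"dx": 0,"dy": 1,"dz": 15,"twist": 0,"fingers": 1},
    {"dx": 0,"dy": 1,"dz": 35,"twist": 0,"fingers": 1},
    {"dx": 0,"dy": 1,"dz": 55,"twist": 0,"fingers": 1},
    {"dx": 0,"dy": 1,"dz": 70,"twist": 0,"fingers": 1},
    {"dx": 0,"dy": 1,"dz": 76,"twist": 0,"fingers": 1},
  ],
)

```text
clock: 15.75
eef_pos: [0.5771, 0.1935, 0.0546]
tool_rot: [0.708, 0.707, -0.002, -0.001]
ft_force: [-0.2, 0.6, -1.6]
grip_width: 0.0257
grasp_force: 59.9
```

Call:
carry_out(
  plan=[
    {"dx": 0,"dy": 0,"dz": 0,"twist": 0,"fingers": 1},
    {"dx": 0,"dy": 0,"dz": 2,"twist": 0,"fingers": 1},
    {"dx": 0,"dy": 0,"dz": 5,"twist": 0,"fingers": 1},
    {"dx": 0,"dy": 0,"dz": 8,"twist": 0,"fingers": 1},
    {"dx": 0,"dy": 0,"dz": 11,"twist": 0,"fingers": 1},
  ],
)

```text
clock: 16.17
eef_pos: [0.5796, 0.1943, 0.0471]
tool_rot: [0.708, 0.707, 0.001, 0.0]
ft_force: [-0.1, 0.2, -1.7]
grip_width: 0.0261
grasp_force: 59.9
```

Call:
carry_out(
  plan=[
    {"dx": 0,"dy": 0,"dz": 3,"twist": 0,"fingers": 1},
    {"dx": 0,"dy": 0,"dz": 6,"twist": 0,"fingers": 1},
    {"dx": 0,"dy": 0,"dz": 9,"twist": 0,"fingers": 1},
    {"dx": 0,"dy": 0,"dz": 11,"twist": 0,"fingers": 1},
    {"dx": 0,"dy": 0,"dz": 13,"twist": 0,"fingers": 1},
  ],
)

```text
clock: 16.58
eef_pos: [0.58, 0.1945, 0.0344]
tool_rot: [0.708, 0.707, 0.001, 0.001]
ft_force: [-0.7, -0.1, 21.2]
grip_width: 0.0259
grasp_force: 62.9
```

Call:
carry_out(
  plan=[
    {"dx": 0,"dy": 0,"dz": 0,"twist": 0,"fingers": 1},
    {"dx": 0,"dy": 0,"dz": 0,"twist": 0,"fingers": 1},
    {"dx": 0,"dy": 0,"dz": 0,"twist": 0,"fingers": 1},
    {"dx": 0,"dy": 0,"dz": 0,"twist": 0,"fingers": 1},
    {"dx": 0,"dy": 0,"dz": 0,"twist": 0,"fingers": 1},
  ],
)

```text
clock: 17.0
eef_pos: [0.58, 0.1945, 0.0345]
tool_rot: [0.708, 0.707, 0.001, 0.001]
ft_force: [0.0, 0.5, 5.6]
grip_width: 0.026
grasp_force: 61.0
```

Call:
carry_out(
  plan=[
    {"dx": 0,"dy": 0,"dz": 0,"twist": 0,"fingers": 0.3},
    {"dx": 0,"dy": 0,"dz": 0,"twist": 0,"fingers": 0},
    {"dx": 0,"dy": 0,"dz": 0,"twist": 0,"fingers": -0.6},
    {"dx": 0,"dy": 0,"dz": 0,"twist": 0,"fingers": -1},
    {"dx": 0,"dy": 0,"dz": 0,"twist": 0,"fingers": -1},
  ],
)

```text
clock: 17.42
eef_pos: [0.5785, 0.194, 0.0328]
tool_rot: [0.708, 0.707, -0.0, -0.0]
ft_force: [1.0, 0.3, -0.2]
grip_width: 0.0767
grasp_force: 0.0
```

Call:
carry_out(
  plan=[
    {"dx": 0,"dy": 0,"dz": -10,"twist": 0,"fingers": -1},
    {"dx": 0,"dy": 0,"dz": -35,"twist": 0,"fingers": -1},
    {"dx": 0,"dy": 0,"dz": -65,"twist": 0,"fingers": -1},
    {"dx": 0,"dy": 0,"dz": -90,"twist": 0,"fingers": -1},
    {"dx": 0,"dy": 0,"dz": -100,"twist": 0,"fingers": -1},
  ],
)

```text
clock: 17.83
eef_pos: [0.5811, 0.1948, 0.1384]
tool_rot: [0.708, 0.707, 0.003, 0.002]
ft_force: [0.6, -0.5, 1.0]
grip_width: 0.0853
grasp_force: 0.0
```

Call:
carry_out(
  plan=[
    {"dx": -20,"dy": 1,"dz": 0,"twist": 0,"fingers": -1},
    {"dx": -50,"dy": 2,"dz": 0,"twist": 0,"fingers": -1},
    {"dx": -85,"dy": 3,"dz": 0,"twist": 0,"fingers": -1},
    {"dx": -120,"dy": 4,"dz": 0,"twist": 0,"fingers": -1},
    {"dx": -155,"dy": 5,"dz": 0,"twist": 0,"fingers": -1},
  ],
)

```text
clock: 18.25
eef_pos: [0.5832, 0.0379, 0.1331]
tool_rot: [0.707, 0.707, -0.0, -0.0]
ft_force: [-0.4, -0.4, -0.0]
grip_width: 0.085
grasp_force: 0.0
```

Call:
carry_out(
  plan=[
    {"dx": -35,"dy": 1,"dz": 0,"twist": 0,"fingers": -1},
    {"dx": -70,"dy": 2,"dz": 0,"twist": 0,"fingers": -1},
    {"dx": -105,"dy": 3,"dz": 0,"twist": 0,"fingers": -1},
    {"dx": -140,"dy": 4,"dz": 0,"twist": 0,"fingers": -1},
    {"dx": -175,"dy": 6,"dz": 0,"twist": 0,"fingers": -1},
  ],
)

```text
clock: 18.67
eef_pos: [0.5888, -0.1376, 0.1331]
tool_rot: [0.708, 0.707, -0.0, -0.0]
ft_force: [-0.2, 0.6, -0.3]
grip_width: 0.0851
grasp_force: 0.0
```

Call:
carry_out(
  plan=[
    {"dx": -35,"dy": 1,"dz": 0,"twist": 0,"fingers": -1},
    {"dx": -65,"dy": 2,"dz": 0,"twist": 0,"fingers": -1},
    {"dx": -90,"dy": 3,"dz": 0,"twist": 0,"fingers": -1},
    {"dx": -106,"dy": 4,"dz": 0,"twist": 0,"fingers": -1},
    {"dx": -114,"dy": 4,"dz": 0,"twist": 0,"fingers": -1},
  ],
)

```text
clock: 19.08
eef_pos: [0.593, -0.2522, 0.1329]
tool_rot: [0.708, 0.706, -0.0, -0.0]
ft_force: [1.0, -0.2, 0.2]
grip_width: 0.0853
grasp_force: 0.0
```

Call:
carry_out(
  plan=[
    {"dx": 0,"dy": 0,"dz": 0,"twist": 0,"fingers": -1},
    {"dx": 0,"dy": 0,"dz": 0,"twist": 0,"fingers": -1},
    {"dx": 0,"dy": 0,"dz": 0,"twist": 0,"fingers": -1},
    {"dx": 0,"dy": 0,"dz": 0,"twist": 0,"fingers": -1},
    {"dx": 0,"dy": 0,"dz": 0,"twist": 0,"fingers": -1},
  ],
)

```text
clock: 19.5
eef_pos: [0.5936, -0.2485, 0.1335]
tool_rot: [0.707, 0.707, 0.0, -0.0]
ft_force: [0.7, 0.7, -0.6]
grip_width: 0.085
grasp_force: 0.0
```

Run:
```python
from h import *
c=snap('side','pics/s6.png')
im=c['image'][:,:,::-1]
cv2.imwrite('pics/s6c.png',cv2.resize(im[40:360,220:460],None,fx=1.8,fy=1.8,interpolation=cv2.INTER_CUBIC))
camera('top');o=bot.get_obs(); print(o['eef_pos'],o['tool_rot'])
```

```text
[ 0.59353267 -0.24891522  0.13349263] [7.07044214e-01 7.07169341e-01 5.57880409e-05 6.85454749e-06]
```

View pics/s6c.png

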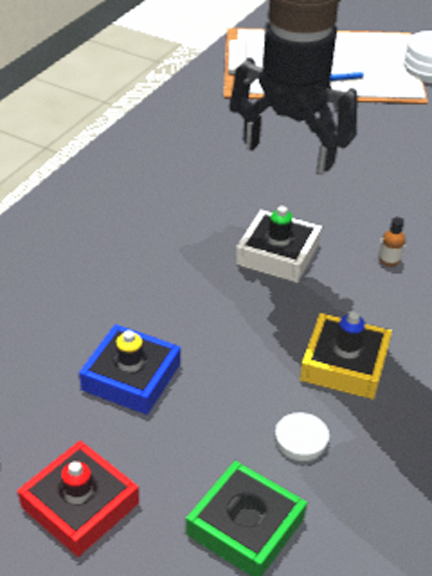

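Red is seated in the red tray, and the gripper is centred over green in the white tray. Green goes to the green tray.

Call:
carry_out(
  plan=[
    {"dx": 0,"dy": 0,"dz": 25,"twist": 0,"fingers": -1},
    {"dx": 0,"dy": 0,"dz": 55,"twist": 0,"fingers": -1},
    {"dx": 0,"dy": 0,"dz": 80,"twist": 0,"fingers": -1},
    {"dx": 0,"dy": 0,"dz": 94,"twist": 0,"fingers": -1},
    {"dx": 0,"dy": 0,"dz": 99,"twist": 0,"fingers": -1},
  ],
)

```text
clock: 20.02
eef_pos: [0.5911, -0.2486, 0.0309]
tool_rot: [0.707, 0.707, -0.001, -0.003]
ft_force: [-1.1, 1.4, 0.9]
grip_width: 0.0855
grasp_force: 0.0
```

Call:
carry_out(
  plan=[
    {"dx": 0,"dy": 0,"dz": 0,"twist": 0,"fingers": -1},
    {"dx": 0,"dy": 0,"dz": 0,"twist": 0,"fingers": -0.5},
    {"dx": 0,"dy": 0,"dz": 0,"twist": 0,"fingers": 0},
    {"dx": 0,"dy": 0,"dz": 0,"twist": 0,"fingers": 0.2},
    {"dx": 0,"dy": 0,"dz": 0,"twist": 0,"fingers": 0.4},
  ],
)

```text
clock: 20.43
eef_pos: [0.5943, -0.2503, 0.0358]
tool_rot: [0.708, 0.707, 0.001, 0.001]
ft_force: [-0.2, -0.6, -0.1]
grip_width: 0.0388
grasp_force: 0.0
```

Call:
carry_out(
  plan=[
    {"dx": 0,"dy": 0,"dz": 0,"twist": 0,"fingers": 1},
    {"dx": 0,"dy": 0,"dz": 0,"twist": 0,"fingers": 1},
    {"dx": 0,"dy": 0,"dz": 0,"twist": 0,"fingers": 1},
    {"dx": 0,"dy": 0,"dz": 0,"twist": 0,"fingers": 1},
    {"dx": 0,"dy": 0,"dz": 0,"twist": 0,"fingers": 1},
  ],
)

```text
clock: 20.85
eef_pos: [0.594, -0.2503, 0.0356]
tool_rot: [0.708, 0.707, 0.0, 0.001]
ft_force: [-0.6, 0.7, 6.3]
grip_width: 0.0261
grasp_force: 59.0
```

Call:
carry_out(
  plan=[
    {"dx": 0,"dy": 0,"dz": -4,"twist": 0,"fingers": 1},
    {"dx": 0,"dy": 0,"dz": -10,"twist": 0,"fingers": 1},
    {"dx": 0,"dy": 0,"dz": -18,"twist": 0,"fingers": 1},
    {"dx": 0,"dy": 0,"dz": -26,"twist": 0,"fingers": 1},
    {"dx": 0,"dy": 0,"dz": -32,"twist": 0,"fingers": 1},
  ],
)

```text
clock: 21.27
eef_pos: [0.5936, -0.2501, 0.0676]
tool_rot: [0.708, 0.707, 0.0, 0.0]
ft_force: [0.3, -0.1, -1.6]
grip_width: 0.0261
grasp_force: 60.0
```

Call:
carry_out(
  plan=[
    {"dx": 0,"dy": 0,"dz": -10,"twist": 0,"fingers": 1},
    {"dx": 0,"dy": 0,"dz": -30,"twist": 0,"fingers": 1},
    {"dx": 0,"dy": 0,"dz": -50,"twist": 0,"fingers": 1},
    {"dx": 0,"dy": 0,"dz": -63,"twist": 0,"fingers": 1},
    {"dx": 0,"dy": 0,"dz": -68,"twist": 0,"fingers": 1},
  ],
)

```text
clock: 21.68
eef_pos: [0.5948, -0.2506, 0.1382]
tool_rot: [0.708, 0.707, 0.001, 0.003]
ft_force: [0.2, 0.4, -1.3]
grip_width: 0.0264
grasp_force: 60.0
```

Call:
carry_out(
  plan=[
    {"dx": 20,"dy": -9,"dz": 0,"twist": 0,"fingers": 1},
    {"dx": 45,"dy": -20,"dz": 0,"twist": 0,"fingers": 1},
    {"dx": 75,"dy": -33,"dz": 0,"twist": 0,"fingers": 1},
    {"dx": 108,"dy": -47,"dz": 0,"twist": 0,"fingers": 1},
    {"dx": 140,"dy": -61,"dz": 0,"twist": 0,"fingers": 1},
  ],
)

```text
clock: 22.1
eef_pos: [0.5313, -0.1087, 0.1341]
tool_rot: [0.708, 0.706, -0.0, -0.0]
ft_force: [1.0, 0.6, -1.7]
grip_width: 0.0261
grasp_force: 60.0
```

Call:
carry_out(
  plan=[
    {"dx": 32,"dy": -14,"dz": 0,"twist": 0,"fingers": 1},
    {"dx": 64,"dy": -28,"dz": 0,"twist": 0,"fingers": 1},
    {"dx": 96,"dy": -42,"dz": 0,"twist": 0,"fingers": 1},
    {"dx": 124,"dy": -54,"dz": 0,"twist": 0,"fingers": 1},
    {"dx": 150,"dy": -65,"dz": 0,"twist": 0,"fingers": 1},
  ],
)

```text
clock: 22.52
eef_pos: [0.4662, 0.0417, 0.1344]
tool_rot: [0.707, 0.707, -0.0, -0.0]
ft_force: [-0.1, 0.2, -1.8]
grip_width: 0.0258
grasp_force: 60.0
```

Call:
carry_out(
  plan=[
    {"dx": 26,"dy": -12,"dz": 0,"twist": 0,"fingers": 1},
    {"dx": 52,"dy": -24,"dz": 0,"twist": 0,"fingers": 1},
    {"dx": 72,"dy": -33,"dz": 0,"twist": 0,"fingers": 1},
    {"dx": 84,"dy": -38,"dz": 0,"twist": 0,"fingers": 1},
    {"dx": 88,"dy": -39,"dz": 0,"twist": 0,"fingers": 1},
  ],
)

```text
clock: 22.93
eef_pos: [0.4275, 0.1299, 0.1344]
tool_rot: [0.706, 0.708, -0.0, -0.0]
ft_force: [-0.2, -0.5, -0.9]
grip_width: 0.026
grasp_force: 60.0
```

Call:
carry_out(
  plan=[
    {"dx": 0,"dy": 0,"dz": 0,"twist": 0,"fingers": 1},
    {"dx": 0,"dy": 0,"dz": 0,"twist": 0,"fingers": 1},
    {"dx": 0,"dy": 0,"dz": 0,"twist": 0,"fingers": 1},
    {"dx": 0,"dy": 0,"dz": 0,"twist": 0,"fingers": 1},
    {"dx": 0,"dy": 0,"dz": 0,"twist": 0,"fingers": 1},
  ],
)

```text
clock: 23.35
eef_pos: [0.4291, 0.1275, 0.1343]
tool_rot: [0.708, 0.706, -0.0, 0.0]
ft_force: [-0.1, -0.6, -0.8]
grip_width: 0.0262
grasp_force: 60.0
```

Run:
```python
from h import *
c=camera('top');o=bot.get_obs(); print(o['eef_pos'],o['tool_rot'],o['grip_width'],o['clock'])
```

```text
[0.42905889 0.127582   0.13423665] [ 7.08054691e-01  7.06157593e-01 -9.26245862e-05 -9.29536894e-06] 0.026428921185489264 23.4
```

Call:
carry_out(
  plan=[
    {"dx": 0,"dy": 0,"dz": 15,"twist": 0,"fingers": 1},
    {"dx": 0,"dy": 0,"dz": 35,"twist": 0,"fingers": 1},
    {"dx": 0,"dy": 0,"dz": 55,"twist": 0,"fingers": 1},
    {"dx": 0,"dy": 0,"dz": 70,"twist": 0,"fingers": 1},
    {"dx": 0,"dy": 0,"dz": 76,"twist": 0,"fingers": 1},
  ],
)

```text
clock: 23.82
eef_pos: [0.4273, 0.1274, 0.0562]
tool_rot: [0.708, 0.706, -0.002, -0.001]
ft_force: [-0.3, -0.0, -0.8]
grip_width: 0.0261
grasp_force: 60.1
```

Call:
carry_out(
  plan=[
    {"dx": 0,"dy": 0,"dz": 0,"twist": 0,"fingers": 1},
    {"dx": 0,"dy": 0,"dz": 2,"twist": 0,"fingers": 1},
    {"dx": 0,"dy": 0,"dz": 5,"twist": 0,"fingers": 1},
    {"dx": 0,"dy": 0,"dz": 8,"twist": 0,"fingers": 1},
    {"dx": 0,"dy": 0,"dz": 11,"twist": 0,"fingers": 1},
  ],
)

```text
clock: 24.23
eef_pos: [0.4295, 0.1285, 0.0478]
tool_rot: [0.708, 0.707, 0.001, 0.0]
ft_force: [0.5, -0.7, -2.4]
grip_width: 0.0262
grasp_force: 60.1
```

Call:
carry_out(
  plan=[
    {"dx": 0,"dy": 0,"dz": 3,"twist": 0,"fingers": 1},
    {"dx": 0,"dy": 0,"dz": 6,"twist": 0,"fingers": 1},
    {"dx": 0,"dy": 0,"dz": 9,"twist": 0,"fingers": 1},
    {"dx": 0,"dy": 0,"dz": 11,"twist": 0,"fingers": 1},
    {"dx": 0,"dy": 0,"dz": 13,"twist": 0,"fingers": 1},
  ],
)

```text
clock: 24.65
eef_pos: [0.4297, 0.1286, 0.0354]
tool_rot: [0.708, 0.707, 0.001, 0.0]
ft_force: [-7.6, -1.4, 33.5]
grip_width: 0.026
grasp_force: 63.9
```

Call:
carry_out(
  plan=[
    {"dx": 0,"dy": 0,"dz": 0,"twist": 0,"fingers": 1},
    {"dx": 0,"dy": 0,"dz": 0,"twist": 0,"fingers": 1},
    {"dx": 0,"dy": 0,"dz": 0,"twist": 0,"fingers": 1},
    {"dx": 0,"dy": 0,"dz": 0,"twist": 0,"fingers": 1},
    {"dx": 0,"dy": 0,"dz": 0,"twist": 0,"fingers": 1},
  ],
)

```text
clock: 25.07
eef_pos: [0.4296, 0.1286, 0.0355]
tool_rot: [0.708, 0.707, 0.001, 0.0]
ft_force: [-2.1, -0.2, 11.3]
grip_width: 0.026
grasp_force: 61.5
```

Call:
carry_out(
  plan=[
    {"dx": 0,"dy": 0,"dz": 0,"twist": 0,"fingers": 0.3},
    {"dx": 0,"dy": 0,"dz": 0,"twist": 0,"fingers": 0},
    {"dx": 0,"dy": 0,"dz": 0,"twist": 0,"fingers": -0.6},
    {"dx": 0,"dy": 0,"dz": 0,"twist": 0,"fingers": -1},
    {"dx": 0,"dy": 0,"dz": 0,"twist": 0,"fingers": -1},
  ],
)

```text
clock: 25.48
eef_pos: [0.4286, 0.1282, 0.034]
tool_rot: [0.708, 0.707, -0.0, -0.0]
ft_force: [-0.0, 0.4, -0.1]
grip_width: 0.0768
grasp_force: 0.0
```

Call:
carry_out(
  plan=[
    {"dx": 0,"dy": 0,"dz": -10,"twist": 0,"fingers": -1},
    {"dx": 0,"dy": 0,"dz": -35,"twist": 0,"fingers": -1},
    {"dx": 0,"dy": 0,"dz": -65,"twist": 0,"fingers": -1},
    {"dx": 0,"dy": 0,"dz": -90,"twist": 0,"fingers": -1},
    {"dx": 0,"dy": 0,"dz": -100,"twist": 0,"fingers": -1},
  ],
)

```text
clock: 25.9
eef_pos: [0.4307, 0.1288, 0.1376]
tool_rot: [0.708, 0.707, 0.002, 0.001]
ft_force: [0.7, 0.5, -0.3]
grip_width: 0.0854
grasp_force: 0.0
```

Call:
carry_out(
  plan=[
    {"dx": -8,"dy": 16,"dz": 0,"twist": 0,"fingers": -1},
    {"dx": -20,"dy": 40,"dz": 0,"twist": 0,"fingers": -1},
    {"dx": -35,"dy": 70,"dz": 0,"twist": 0,"fingers": -1},
    {"dx": -50,"dy": 100,"dz": 0,"twist": 0,"fingers": -1},
    {"dx": -65,"dy": 130,"dz": 0,"twist": 0,"fingers": -1},
  ],
)

```text
clock: 26.32
eef_pos: [0.5598, 0.0624, 0.1341]
tool_rot: [0.707, 0.707, -0.0, -0.0]
ft_force: [-0.2, 1.0, -0.1]
grip_width: 0.0852
grasp_force: 0.0
```

Call:
carry_out(
  plan=[
    {"dx": -14,"dy": 28,"dz": 0,"twist": 0,"fingers": -1},
    {"dx": -26,"dy": 52,"dz": 0,"twist": 0,"fingers": -1},
    {"dx": -33,"dy": 67,"dz": 0,"twist": 0,"fingers": -1},
    {"dx": -36,"dy": 73,"dz": 0,"twist": 0,"fingers": -1},
    {"dx": -36,"dy": 73,"dz": 0,"twist": 0,"fingers": -1},
  ],
)

```text
clock: 26.73
eef_pos: [0.6324, 0.0262, 0.1333]
tool_rot: [0.708, 0.706, -0.0, -0.0]
ft_force: [0.0, 0.0, 0.5]
grip_width: 0.0855
grasp_force: 0.0
```

Call:
carry_out(
  plan=[
    {"dx": 0,"dy": 0,"dz": 0,"twist": 0,"fingers": -1},
    {"dx": 0,"dy": 0,"dz": 0,"twist": 0,"fingers": -1},
    {"dx": 0,"dy": 0,"dz": 0,"twist": 0,"fingers": -1},
    {"dx": 0,"dy": 0,"dz": 0,"twist": 0,"fingers": -1},
    {"dx": 0,"dy": 0,"dz": 0,"twist": 0,"fingers": -1},
  ],
)

```text
clock: 27.15
eef_pos: [0.6312, 0.0275, 0.1348]
tool_rot: [0.707, 0.707, 0.0, 0.0]
ft_force: [0.0, 0.2, 0.4]
grip_width: 0.085
grasp_force: 0.0
```

Run:
```python
from h import *
c=snap('side','pics/s7.png')
im=c['image'][:,:,::-1]
cv2.imwrite('pics/s7c.png',cv2.resize(im[130:370,200:480],None,fx=2.4,fy=2.4,interpolation=cv2.INTER_CUBIC))
c=camera('top');o=bot.get_obs(); print(o['eef_pos'],o['tool_rot'],o['grip_width'],o['clock'])
```

```text
[0.63145427 0.02736382 0.13465985] [7.07363964e-01 7.06849482e-01 1.46261709e-04 1.08712618e-04] 0.08519011105862255 27.25
```

View pics/s7c.png

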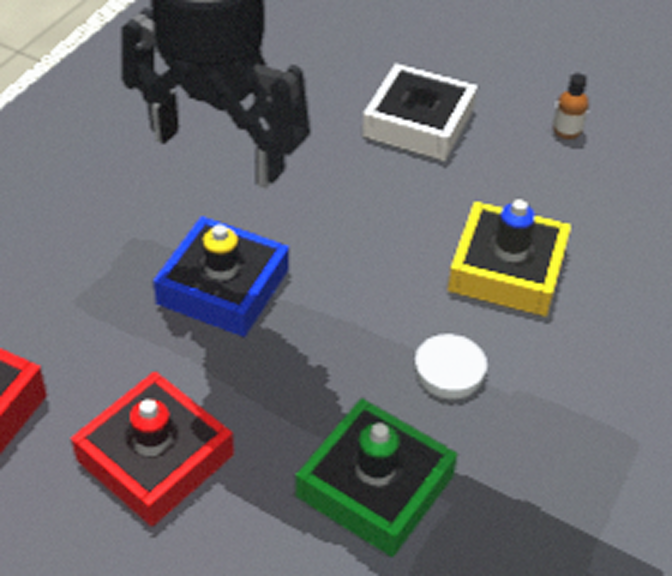

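Red and green are seated in their own trays and white is empty. The second swap starts with yellow to the white tray.

Call:
carry_out(
  plan=[
    {"dx": 0,"dy": 0.5,"dz": 25,"twist": 0,"fingers": -1},
    {"dx": 0,"dy": 0.5,"dz": 55,"twist": 0,"fingers": -1},
    {"dx": 0,"dy": 0.5,"dz": 80,"twist": 0,"fingers": -1},
    {"dx": 0,"dy": 0.5,"dz": 95,"twist": 0,"fingers": -1},
    {"dx": 0,"dy": 0.5,"dz": 100,"twist": 0,"fingers": -1},
  ],
)

```text
clock: 27.67
eef_pos: [0.6295, 0.027, 0.0308]
tool_rot: [0.708, 0.707, -0.002, -0.002]
ft_force: [-1.0, -0.2, -1.6]
grip_width: 0.0858
grasp_force: 0.0
```

Call:
carry_out(
  plan=[
    {"dx": 0,"dy": 0,"dz": 0,"twist": 0,"fingers": -1},
    {"dx": 0,"dy": 0,"dz": 0,"twist": 0,"fingers": -0.5},
    {"dx": 0,"dy": 0,"dz": 0,"twist": 0,"fingers": 0},
    {"dx": 0,"dy": 0,"dz": 0,"twist": 0,"fingers": 0.2},
    {"dx": 0,"dy": 0,"dz": 0,"twist": 0,"fingers": 0.4},
  ],
)

```text
clock: 28.08
eef_pos: [0.6332, 0.0271, 0.0358]
tool_rot: [0.708, 0.707, 0.001, 0.001]
ft_force: [0.1, 0.1, -0.1]
grip_width: 0.0387
grasp_force: 0.0
```

Call:
carry_out(
  plan=[
    {"dx": 0,"dy": 0,"dz": 0,"twist": 0,"fingers": 1},
    {"dx": 0,"dy": 0,"dz": 0,"twist": 0,"fingers": 1},
    {"dx": 0,"dy": 0,"dz": 0,"twist": 0,"fingers": 1},
    {"dx": 0,"dy": 0,"dz": 0,"twist": 0,"fingers": 1},
    {"dx": 0,"dy": 0,"dz": 0,"twist": 0,"fingers": 1},
  ],
)

```text
clock: 28.5
eef_pos: [0.6333, 0.027, 0.0358]
tool_rot: [0.708, 0.707, 0.001, 0.001]
ft_force: [-1.3, 0.9, 6.0]
grip_width: 0.0263
grasp_force: 59.0
```

Call:
carry_out(
  plan=[
    {"dx": 0,"dy": 0,"dz": -4,"twist": 0,"fingers": 1},
    {"dx": 0,"dy": 0,"dz": -10,"twist": 0,"fingers": 1},
    {"dx": 0,"dy": 0,"dz": -18,"twist": 0,"fingers": 1},
    {"dx": 0,"dy": 0,"dz": -26,"twist": 0,"fingers": 1},
    {"dx": 0,"dy": 0,"dz": -32,"twist": 0,"fingers": 1},
  ],
)

```text
clock: 28.92
eef_pos: [0.632, 0.027, 0.0674]
tool_rot: [0.708, 0.707, -0.0, -0.0]
ft_force: [0.3, 0.2, -1.3]
grip_width: 0.026
grasp_force: 59.9
```

Call:
carry_out(
  plan=[
    {"dx": 0,"dy": 0,"dz": -10,"twist": 0,"fingers": 1},
    {"dx": 0,"dy": 0,"dz": -30,"twist": 0,"fingers": 1},
    {"dx": 0,"dy": 0,"dz": -50,"twist": 0,"fingers": 1},
    {"dx": 0,"dy": 0,"dz": -63,"twist": 0,"fingers": 1},
    {"dx": 0,"dy": 0,"dz": -68,"twist": 0,"fingers": 1},
  ],
)

```text
clock: 29.33
eef_pos: [0.6336, 0.0271, 0.138]
tool_rot: [0.708, 0.707, 0.002, 0.002]
ft_force: [1.4, -0.7, -1.0]
grip_width: 0.0264
grasp_force: 59.9
```

Call:
carry_out(
  plan=[
    {"dx": -20,"dy": -3,"dz": 0,"twist": 0,"fingers": 1},
    {"dx": -50,"dy": -7,"dz": 0,"twist": 0,"fingers": 1},
    {"dx": -85,"dy": -12,"dz": 0,"twist": 0,"fingers": 1},
    {"dx": -120,"dy": -16,"dz": 0,"twist": 0,"fingers": 1},
    {"dx": -155,"dy": -21,"dz": 0,"twist": 0,"fingers": 1},
  ],
)

```text
clock: 29.75
eef_pos: [0.6103, -0.129, 0.1341]
tool_rot: [0.707, 0.707, -0.0, -0.0]
ft_force: [0.9, 0.1, -1.8]
grip_width: 0.026
grasp_force: 59.9
```

Call:
carry_out(
  plan=[
    {"dx": -35,"dy": -5,"dz": 0,"twist": 0,"fingers": 1},
    {"dx": -70,"dy": -10,"dz": 0,"twist": 0,"fingers": 1},
    {"dx": -100,"dy": -14,"dz": 0,"twist": 0,"fingers": 1},
    {"dx": -116,"dy": -16,"dz": 0,"twist": 0,"fingers": 1},
    {"dx": -122,"dy": -17,"dz": 0,"twist": 0,"fingers": 1},
  ],
)

```text
clock: 30.17
eef_pos: [0.5928, -0.2527, 0.1339]
tool_rot: [0.709, 0.705, -0.0, -0.0]
ft_force: [1.2, -0.0, -1.4]
grip_width: 0.0262
grasp_force: 59.9
```

Call:
carry_out(
  plan=[
    {"dx": 0,"dy": 0,"dz": 0,"twist": 0,"fingers": 1},
    {"dx": 0,"dy": 0,"dz": 0,"twist": 0,"fingers": 1},
    {"dx": 0,"dy": 0,"dz": 0,"twist": 0,"fingers": 1},
    {"dx": 0,"dy": 0,"dz": 0,"twist": 0,"fingers": 1},
    {"dx": 0,"dy": 0,"dz": 0,"twist": 0,"fingers": 1},
  ],
)

```text
clock: 30.58
eef_pos: [0.5943, -0.2483, 0.1344]
tool_rot: [0.707, 0.707, 0.0, -0.0]
ft_force: [0.6, 0.1, -1.0]
grip_width: 0.026
grasp_force: 59.9
```

Run:
```python
from h import *
c=camera('top');o=bot.get_obs(); print(o['eef_pos'],o['tool_rot'],o['grip_width'],o['clock'])
```

```text
[ 0.59420824 -0.2485615   0.13440438] [ 7.06841890e-01  7.07371567e-01  7.12181926e-05 -5.97955185e-05] 0.026240570392815212 30.6333
```

Call:
carry_out(
  plan=[
    {"dx": 0,"dy": 0,"dz": 15,"twist": 0,"fingers": 1},
    {"dx": 0,"dy": 0,"dz": 35,"twist": 0,"fingers": 1},
    {"dx": 0,"dy": 0,"dz": 55,"twist": 0,"fingers": 1},
    {"dx": 0,"dy": 0,"dz": 70,"twist": 0,"fingers": 1},
    {"dx": 0,"dy": 0,"dz": 76,"twist": 0,"fingers": 1},
  ],
)

```text
clock: 31.05
eef_pos: [0.5923, -0.2485, 0.0555]
tool_rot: [0.707, 0.707, -0.001, -0.002]
ft_force: [-0.5, -0.2, -1.4]
grip_width: 0.0261
grasp_force: 59.9
```

Call:
carry_out(
  plan=[
    {"dx": 0,"dy": 0,"dz": 0,"twist": 0,"fingers": 1},
    {"dx": 0,"dy": 0,"dz": 2,"twist": 0,"fingers": 1},
    {"dx": 0,"dy": 0,"dz": 5,"twist": 0,"fingers": 1},
    {"dx": 0,"dy": 0,"dz": 8,"twist": 0,"fingers": 1},
    {"dx": 0,"dy": 0,"dz": 11,"twist": 0,"fingers": 1},
  ],
)

```text
clock: 31.47
eef_pos: [0.5945, -0.2502, 0.0482]
tool_rot: [0.708, 0.707, 0.0, 0.001]
ft_force: [-1.2, -0.5, -1.1]
grip_width: 0.026
grasp_force: 59.9
```

Call:
carry_out(
  plan=[
    {"dx": 0,"dy": 0,"dz": 3,"twist": 0,"fingers": 1},
    {"dx": 0,"dy": 0,"dz": 6,"twist": 0,"fingers": 1},
    {"dx": 0,"dy": 0,"dz": 9,"twist": 0,"fingers": 1},
    {"dx": 0,"dy": 0,"dz": 11,"twist": 0,"fingers": 1},
    {"dx": 0,"dy": 0,"dz": 13,"twist": 0,"fingers": 1},
  ],
)

```text
clock: 31.88
eef_pos: [0.5944, -0.2504, 0.0356]
tool_rot: [0.708, 0.707, 0.0, 0.001]
ft_force: [-6.6, 2.4, 19.6]
grip_width: 0.0258
grasp_force: 62.2
```

Call:
carry_out(
  plan=[
    {"dx": 0,"dy": 0,"dz": 0,"twist": 0,"fingers": 1},
    {"dx": 0,"dy": 0,"dz": 0,"twist": 0,"fingers": 1},
    {"dx": 0,"dy": 0,"dz": 0,"twist": 0,"fingers": 1},
    {"dx": 0,"dy": 0,"dz": 0,"twist": 0,"fingers": 1},
    {"dx": 0,"dy": 0,"dz": 0,"twist": 0,"fingers": 1},
  ],
)

```text
clock: 32.3
eef_pos: [0.5944, -0.2503, 0.0358]
tool_rot: [0.708, 0.707, 0.0, 0.001]
ft_force: [-2.1, 1.1, 7.1]
grip_width: 0.0258
grasp_force: 61.0
```

Call:
carry_out(
  plan=[
    {"dx": 0,"dy": 0,"dz": 0,"twist": 0,"fingers": 0.3},
    {"dx": 0,"dy": 0,"dz": 0,"twist": 0,"fingers": 0},
    {"dx": 0,"dy": 0,"dz": 0,"twist": 0,"fingers": -0.6},
    {"dx": 0,"dy": 0,"dz": 0,"twist": 0,"fingers": -1},
    {"dx": 0,"dy": 0,"dz": 0,"twist": 0,"fingers": -1},
  ],
)

```text
clock: 32.72
eef_pos: [0.5937, -0.2498, 0.0339]
tool_rot: [0.708, 0.707, -0.0, -0.0]
ft_force: [0.3, -0.7, 0.9]
grip_width: 0.0769
grasp_force: 0.0
```

Call:
carry_out(
  plan=[
    {"dx": 0,"dy": 0,"dz": -10,"twist": 0,"fingers": -1},
    {"dx": 0,"dy": 0,"dz": -35,"twist": 0,"fingers": -1},
    {"dx": 0,"dy": 0,"dz": -65,"twist": 0,"fingers": -1},
    {"dx": 0,"dy": 0,"dz": -90,"twist": 0,"fingers": -1},
    {"dx": 0,"dy": 0,"dz": -100,"twist": 0,"fingers": -1},
  ],
)

```text
clock: 33.13
eef_pos: [0.5961, -0.2509, 0.1396]
tool_rot: [0.708, 0.707, 0.001, 0.003]
ft_force: [1.4, -0.0, 0.7]
grip_width: 0.0854
grasp_force: 0.0
```

Call:
carry_out(
  plan=[
    {"dx": 8,"dy": -10,"dz": 0,"twist": 0,"fingers": -1},
    {"dx": 24,"dy": -28,"dz": 0,"twist": 0,"fingers": -1},
    {"dx": 43,"dy": -50,"dz": 0,"twist": 0,"fingers": -1},
    {"dx": 64,"dy": -75,"dz": 0,"twist": 0,"fingers": -1},
    {"dx": 85,"dy": -100,"dz": 0,"twist": 0,"fingers": -1},
  ],
)

```text
clock: 33.55
eef_pos: [0.4925, -0.164, 0.1338]
tool_rot: [0.708, 0.707, -0.0, -0.0]
ft_force: [0.6, -0.1, 0.8]
grip_width: 0.0856
grasp_force: 0.0
```

Call:
carry_out(
  plan=[
    {"dx": 20,"dy": -23,"dz": 0,"twist": 0,"fingers": -1},
    {"dx": 35,"dy": -41,"dz": 0,"twist": 0,"fingers": -1},
    {"dx": 44,"dy": -52,"dz": 0,"twist": 0,"fingers": -1},
    {"dx": 47,"dy": -55,"dz": 0,"twist": 0,"fingers": -1},
    {"dx": 47,"dy": -55,"dz": 0,"twist": 0,"fingers": -1},
  ],
)

```text
clock: 33.97
eef_pos: [0.4384, -0.1172, 0.1344]
tool_rot: [0.707, 0.707, -0.0, 0.0]
ft_force: [0.1, -0.4, -0.7]
grip_width: 0.085
grasp_force: 0.0
```

Call:
carry_out(
  plan=[
    {"dx": 0,"dy": 0,"dz": 0,"twist": 0,"fingers": -1},
    {"dx": 0,"dy": 0,"dz": 0,"twist": 0,"fingers": -1},
    {"dx": 0,"dy": 0,"dz": 0,"twist": 0,"fingers": -1},
    {"dx": 0,"dy": 0,"dz": 0,"twist": 0,"fingers": -1},
    {"dx": 0,"dy": 0,"dz": 0,"twist": 0,"fingers": -1},
  ],
)

```text
clock: 34.38
eef_pos: [0.4394, -0.1181, 0.1341]
tool_rot: [0.708, 0.706, -0.0, -0.0]
ft_force: [0.6, 0.4, 0.3]
grip_width: 0.0856
grasp_force: 0.0
```

Run:
```python
from h import *
c=snap('side','pics/s8.png')
im=c['image'][:,:,::-1]
cv2.imwrite('pics/s8c.png',cv2.resize(im[130:370,200:480],None,fx=2.4,fy=2.4,interpolation=cv2.INTER_CUBIC))
c=camera('top');o=bot.get_obs(); print(o['eef_pos'],o['tool_rot'],o['grip_width'],o['clock'])
```

```text
[ 0.43913298 -0.11797921  0.13411456] [ 7.07679371e-01  7.06533709e-01 -8.18734242e-05 -1.39142585e-04] 0.08564782262543574 34.4833
```

View pics/s8c.png

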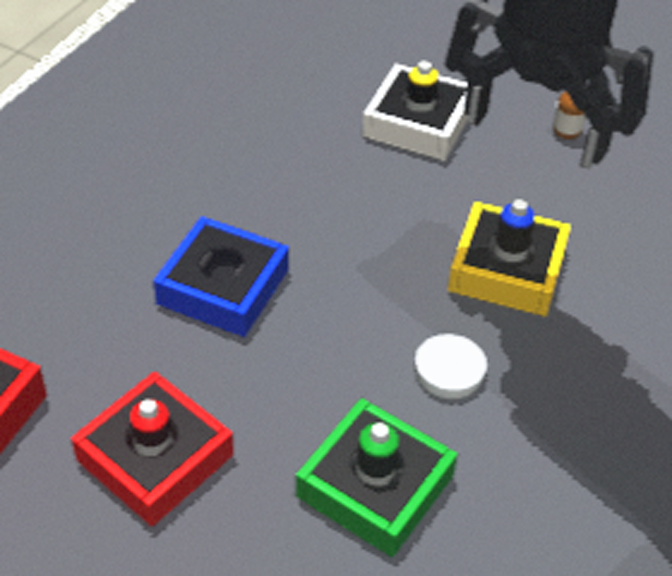

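Yellow is parked in white and the blue tray is empty. Next is blue to the blue tray.

Call:
carry_out(
  plan=[
    {"dx": 0,"dy": 0,"dz": 25,"twist": 0,"fingers": -1},
    {"dx": 0,"dy": 0,"dz": 55,"twist": 0,"fingers": -1},
    {"dx": 0,"dy": 0,"dz": 80,"twist": 0,"fingers": -1},
    {"dx": 0,"dy": 0,"dz": 94,"twist": 0,"fingers": -1},
    {"dx": 0,"dy": 0,"dz": 99,"twist": 0,"fingers": -1},
  ],
)

```text
clock: 34.9
eef_pos: [0.4369, -0.1173, 0.0328]
tool_rot: [0.708, 0.707, -0.001, -0.002]
ft_force: [-0.2, -0.0, 0.3]
grip_width: 0.0852
grasp_force: 0.0
```

Call:
carry_out(
  plan=[
    {"dx": 0,"dy": 0,"dz": 0,"twist": 0,"fingers": -1},
    {"dx": 0,"dy": 0,"dz": 0,"twist": 0,"fingers": -0.5},
    {"dx": 0,"dy": 0,"dz": 0,"twist": 0,"fingers": 0},
    {"dx": 0,"dy": 0,"dz": 0,"twist": 0,"fingers": 0.2},
    {"dx": 0,"dy": 0,"dz": 0,"twist": 0,"fingers": 0.4},
  ],
)

```text
clock: 35.32
eef_pos: [0.4399, -0.118, 0.0364]
tool_rot: [0.708, 0.707, 0.001, 0.001]
ft_force: [-0.1, 0.8, -0.2]
grip_width: 0.0388
grasp_force: 0.0
```

Call:
carry_out(
  plan=[
    {"dx": 0,"dy": 0,"dz": 0,"twist": 0,"fingers": 1},
    {"dx": 0,"dy": 0,"dz": 0,"twist": 0,"fingers": 1},
    {"dx": 0,"dy": 0,"dz": 0,"twist": 0,"fingers": 1},
    {"dx": 0,"dy": 0,"dz": 0,"twist": 0,"fingers": 1},
    {"dx": 0,"dy": 0,"dz": 0,"twist": 0,"fingers": 1},
  ],
)

```text
clock: 35.73
eef_pos: [0.4396, -0.1179, 0.0363]
tool_rot: [0.708, 0.707, 0.0, 0.001]
ft_force: [-0.7, 0.0, 5.7]
grip_width: 0.0265
grasp_force: 58.7
```

Call:
carry_out(
  plan=[
    {"dx": 0,"dy": 0,"dz": -4,"twist": 0,"fingers": 1},
    {"dx": 0,"dy": 0,"dz": -10,"twist": 0,"fingers": 1},
    {"dx": 0,"dy": 0,"dz": -18,"twist": 0,"fingers": 1},
    {"dx": 0,"dy": 0,"dz": -26,"twist": 0,"fingers": 1},
    {"dx": 0,"dy": 0,"dz": -32,"twist": 0,"fingers": 1},
  ],
)

```text
clock: 36.15
eef_pos: [0.4394, -0.1179, 0.0686]
tool_rot: [0.708, 0.707, 0.0, 0.001]
ft_force: [-0.2, 0.1, -0.9]
grip_width: 0.0264
grasp_force: 60.0
```

Call:
carry_out(
  plan=[
    {"dx": 0,"dy": 0,"dz": -10,"twist": 0,"fingers": 1},
    {"dx": 0,"dy": 0,"dz": -30,"twist": 0,"fingers": 1},
    {"dx": 0,"dy": 0,"dz": -50,"twist": 0,"fingers": 1},
    {"dx": 0,"dy": 0,"dz": -63,"twist": 0,"fingers": 1},
    {"dx": 0,"dy": 0,"dz": -68,"twist": 0,"fingers": 1},
  ],
)

```text
clock: 36.57
eef_pos: [0.4405, -0.1182, 0.1382]
tool_rot: [0.708, 0.707, 0.001, 0.002]
ft_force: [0.8, -1.2, -0.9]
grip_width: 0.0261
grasp_force: 60.0
```

Call:
carry_out(
  plan=[
    {"dx": 12,"dy": 16,"dz": 0,"twist": 0,"fingers": 1},
    {"dx": 30,"dy": 40,"dz": 0,"twist": 0,"fingers": 1},
    {"dx": 51,"dy": 68,"dz": 0,"twist": 0,"fingers": 1},
    {"dx": 72,"dy": 96,"dz": 0,"twist": 0,"fingers": 1},
    {"dx": 93,"dy": 124,"dz": 0,"twist": 0,"fingers": 1},
  ],
)

```text
clock: 36.98
eef_pos: [0.5638, -0.024, 0.1351]
tool_rot: [0.708, 0.706, -0.0, -0.0]
ft_force: [-0.1, -0.5, -2.0]
grip_width: 0.0257
grasp_force: 60.1
```

Call:
carry_out(
  plan=[
    {"dx": 21,"dy": 28,"dz": 0,"twist": 0,"fingers": 1},
    {"dx": 39,"dy": 51,"dz": 0,"twist": 0,"fingers": 1},
    {"dx": 49,"dy": 65,"dz": 0,"twist": 0,"fingers": 1},
    {"dx": 52,"dy": 69,"dz": 0,"twist": 0,"fingers": 1},
    {"dx": 52,"dy": 69,"dz": 0,"twist": 0,"fingers": 1},
  ],
)

```text
clock: 37.4
eef_pos: [0.6324, 0.028, 0.1343]
tool_rot: [0.707, 0.707, -0.0, -0.0]
ft_force: [0.5, -0.5, -1.1]
grip_width: 0.0263
grasp_force: 60.1
```

Call:
carry_out(
  plan=[
    {"dx": 0,"dy": 0,"dz": 0,"twist": 0,"fingers": 1},
    {"dx": 0,"dy": 0,"dz": 0,"twist": 0,"fingers": 1},
    {"dx": 0,"dy": 0,"dz": 0,"twist": 0,"fingers": 1},
    {"dx": 0,"dy": 0,"dz": 0,"twist": 0,"fingers": 1},
    {"dx": 0,"dy": 0,"dz": 0,"twist": 0,"fingers": 1},
  ],
)

```text
clock: 37.82
eef_pos: [0.6318, 0.0263, 0.1357]
tool_rot: [0.708, 0.706, 0.0, 0.0]
ft_force: [0.1, 0.5, -1.0]
grip_width: 0.0265
grasp_force: 60.1
```

Run:
```python
from h import *
c=camera('top');o=bot.get_obs(); print(o['eef_pos'],o['tool_rot'],o['grip_width'],o['clock'])
```

```text
[0.6318847  0.02643676 0.13569539] [7.07852381e-01 7.06360380e-01 1.03937804e-04 9.66877165e-05] 0.026374911694455907 37.8667
```

Call:
carry_out(
  plan=[
    {"dx": 0,"dy": 0,"dz": 15,"twist": 0,"fingers": 1},
    {"dx": 0,"dy": 0,"dz": 35,"twist": 0,"fingers": 1},
    {"dx": 0,"dy": 0,"dz": 55,"twist": 0,"fingers": 1},
    {"dx": 0,"dy": 0,"dz": 70,"twist": 0,"fingers": 1},
    {"dx": 0,"dy": 0,"dz": 76,"twist": 0,"fingers": 1},
  ],
)

```text
clock: 38.28
eef_pos: [0.6302, 0.0267, 0.0567]
tool_rot: [0.708, 0.707, -0.002, -0.001]
ft_force: [-1.3, 0.3, -0.6]
grip_width: 0.0262
grasp_force: 60.1
```

Call:
carry_out(
  plan=[
    {"dx": 0,"dy": 0,"dz": 0,"twist": 0,"fingers": 1},
    {"dx": 0,"dy": 0,"dz": 2,"twist": 0,"fingers": 1},
    {"dx": 0,"dy": 0,"dz": 5,"twist": 0,"fingers": 1},
    {"dx": 0,"dy": 0,"dz": 8,"twist": 0,"fingers": 1},
    {"dx": 0,"dy": 0,"dz": 11,"twist": 0,"fingers": 1},
  ],
)

```text
clock: 38.7
eef_pos: [0.633, 0.027, 0.0492]
tool_rot: [0.708, 0.707, 0.001, 0.001]
ft_force: [1.2, -0.0, -0.9]
grip_width: 0.0259
grasp_force: 60.1
```

Call:
carry_out(
  plan=[
    {"dx": 0,"dy": 0,"dz": 3,"twist": 0,"fingers": 1},
    {"dx": 0,"dy": 0,"dz": 6,"twist": 0,"fingers": 1},
    {"dx": 0,"dy": 0,"dz": 9,"twist": 0,"fingers": 1},
    {"dx": 0,"dy": 0,"dz": 11,"twist": 0,"fingers": 1},
    {"dx": 0,"dy": 0,"dz": 13,"twist": 0,"fingers": 1},
  ],
)

```text
clock: 39.12
eef_pos: [0.6334, 0.0271, 0.0363]
tool_rot: [0.708, 0.707, 0.001, 0.001]
ft_force: [-1.7, 0.2, 23.1]
grip_width: 0.0264
grasp_force: 62.9
```

Call:
carry_out(
  plan=[
    {"dx": 0,"dy": 0,"dz": 0,"twist": 0,"fingers": 1},
    {"dx": 0,"dy": 0,"dz": 0,"twist": 0,"fingers": 1},
    {"dx": 0,"dy": 0,"dz": 0,"twist": 0,"fingers": 1},
    {"dx": 0,"dy": 0,"dz": 0,"twist": 0,"fingers": 1},
    {"dx": 0,"dy": 0,"dz": 0,"twist": 0,"fingers": 1},
  ],
)

```text
clock: 39.53
eef_pos: [0.6334, 0.0271, 0.0364]
tool_rot: [0.708, 0.707, 0.001, 0.001]
ft_force: [1.2, -0.5, 5.6]
grip_width: 0.0269
grasp_force: 60.8
```

Call:
carry_out(
  plan=[
    {"dx": 0,"dy": 0,"dz": 0,"twist": 0,"fingers": 0.3},
    {"dx": 0,"dy": 0,"dz": 0,"twist": 0,"fingers": 0},
    {"dx": 0,"dy": 0,"dz": 0,"twist": 0,"fingers": -0.6},
    {"dx": 0,"dy": 0,"dz": 0,"twist": 0,"fingers": -1},
    {"dx": 0,"dy": 0,"dz": 0,"twist": 0,"fingers": -1},
  ],
)

```text
clock: 39.95
eef_pos: [0.6316, 0.027, 0.0347]
tool_rot: [0.708, 0.707, -0.001, -0.0]
ft_force: [0.2, -0.1, 0.3]
grip_width: 0.0768
grasp_force: 0.0
```

Call:
carry_out(
  plan=[
    {"dx": 0,"dy": 0,"dz": -10,"twist": 0,"fingers": -1},
    {"dx": 0,"dy": 0,"dz": -35,"twist": 0,"fingers": -1},
    {"dx": 0,"dy": 0,"dz": -65,"twist": 0,"fingers": -1},
    {"dx": 0,"dy": 0,"dz": -90,"twist": 0,"fingers": -1},
    {"dx": 0,"dy": 0,"dz": -100,"twist": 0,"fingers": -1},
  ],
)

```text
clock: 40.37
eef_pos: [0.6345, 0.0271, 0.1405]
tool_rot: [0.708, 0.707, 0.003, 0.002]
ft_force: [0.1, -0.1, 0.1]
grip_width: 0.0853
grasp_force: 0.0
```

Call:
carry_out(
  plan=[
    {"dx": -20,"dy": -3,"dz": 0,"twist": 0,"fingers": -1},
    {"dx": -50,"dy": -7,"dz": 0,"twist": 0,"fingers": -1},
    {"dx": -85,"dy": -12,"dz": 0,"twist": 0,"fingers": -1},
    {"dx": -120,"dy": -16,"dz": 0,"twist": 0,"fingers": -1},
    {"dx": -155,"dy": -21,"dz": 0,"twist": 0,"fingers": -1},
  ],
)

```text
clock: 40.78
eef_pos: [0.6104, -0.129, 0.135]
tool_rot: [0.707, 0.707, -0.0, -0.0]
ft_force: [0.6, -1.0, -0.7]
grip_width: 0.0853
grasp_force: 0.0
```

Call:
carry_out(
  plan=[
    {"dx": -35,"dy": -5,"dz": 0,"twist": 0,"fingers": -1},
    {"dx": -70,"dy": -10,"dz": 0,"twist": 0,"fingers": -1},
    {"dx": -100,"dy": -14,"dz": 0,"twist": 0,"fingers": -1},
    {"dx": -116,"dy": -16,"dz": 0,"twist": 0,"fingers": -1},
    {"dx": -122,"dy": -17,"dz": 0,"twist": 0,"fingers": -1},
  ],
)

```text
clock: 41.2
eef_pos: [0.5929, -0.2527, 0.1348]
tool_rot: [0.709, 0.705, -0.0, -0.0]
ft_force: [0.6, -0.7, -0.7]
grip_width: 0.0854
grasp_force: 0.0
```

Call:
carry_out(
  plan=[
    {"dx": 0,"dy": 0,"dz": 0,"twist": 0,"fingers": -1},
    {"dx": 0,"dy": 0,"dz": 0,"twist": 0,"fingers": -1},
    {"dx": 0,"dy": 0,"dz": 0,"twist": 0,"fingers": -1},
    {"dx": 0,"dy": 0,"dz": 0,"twist": 0,"fingers": -1},
    {"dx": 0,"dy": 0,"dz": 0,"twist": 0,"fingers": -1},
  ],
)

```text
clock: 41.62
eef_pos: [0.5943, -0.2483, 0.1354]
tool_rot: [0.707, 0.707, 0.0, -0.0]
ft_force: [-0.9, -0.0, 0.1]
grip_width: 0.0854
grasp_force: 0.0
```

Run:
```python
from h import *
c=snap('side','pics/s9.png')
im=c['image'][:,:,::-1]
cv2.imwrite('pics/s9c.png',cv2.resize(im[40:360,220:460],None,fx=1.8,fy=1.8,interpolation=cv2.INTER_CUBIC))
c=camera('top');o=bot.get_obs(); print(o['eef_pos'],o['tool_rot'],o['grip_width'],o['clock'])
```

```text
[ 0.59417816 -0.24880608  0.1354179 ] [7.06955188e-01 7.07258340e-01 5.20744788e-05 1.14459184e-06] 0.0853915627931546 41.7167
```

View pics/s9c.png

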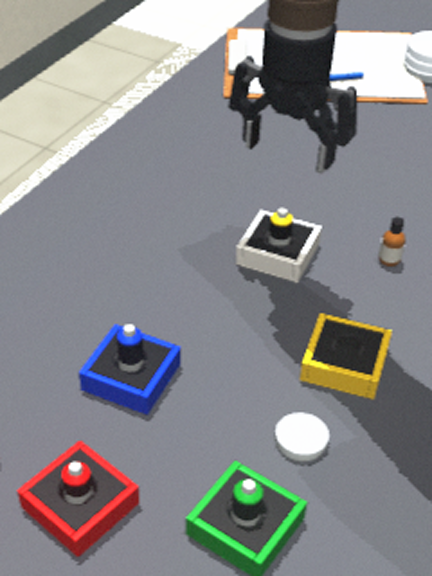

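Blue is seated. The last move takes yellow from white to the yellow tray.

Call:
carry_out(
  plan=[
    {"dx": 0,"dy": 0,"dz": 25,"twist": 0,"fingers": -1},
    {"dx": 0,"dy": 0,"dz": 55,"twist": 0,"fingers": -1},
    {"dx": 0,"dy": 0,"dz": 80,"twist": 0,"fingers": -1},
    {"dx": 0,"dy": 0,"dz": 95,"twist": 0,"fingers": -1},
    {"dx": 0,"dy": 0,"dz": 101,"twist": 0,"fingers": -1},
  ],
)

```text
clock: 42.13
eef_pos: [0.5917, -0.2486, 0.0309]
tool_rot: [0.707, 0.707, -0.001, -0.003]
ft_force: [-0.4, 1.2, -0.4]
grip_width: 0.0853
grasp_force: 0.0
```

Call:
carry_out(
  plan=[
    {"dx": 0,"dy": 0,"dz": 0,"twist": 0,"fingers": -1},
    {"dx": 0,"dy": 0,"dz": 0,"twist": 0,"fingers": -0.5},
    {"dx": 0,"dy": 0,"dz": 0,"twist": 0,"fingers": 0},
    {"dx": 0,"dy": 0,"dz": 0,"twist": 0,"fingers": 0.2},
    {"dx": 0,"dy": 0,"dz": 0,"twist": 0,"fingers": 0.4},
  ],
)

```text
clock: 42.55
eef_pos: [0.5948, -0.2503, 0.0359]
tool_rot: [0.708, 0.707, 0.001, 0.001]
ft_force: [0.3, 0.0, 0.1]
grip_width: 0.0386
grasp_force: 0.0
```

Call:
carry_out(
  plan=[
    {"dx": 0,"dy": 0,"dz": 0,"twist": 0,"fingers": 1},
    {"dx": 0,"dy": 0,"dz": 0,"twist": 0,"fingers": 1},
    {"dx": 0,"dy": 0,"dz": 0,"twist": 0,"fingers": 1},
    {"dx": 0,"dy": 0,"dz": 0,"twist": 0,"fingers": 1},
    {"dx": 0,"dy": 0,"dz": 0,"twist": 0,"fingers": 1},
  ],
)

```text
clock: 42.97
eef_pos: [0.5945, -0.2503, 0.0357]
tool_rot: [0.708, 0.707, 0.0, 0.001]
ft_force: [-1.0, 0.4, 5.8]
grip_width: 0.026
grasp_force: 58.9
```

Call:
carry_out(
  plan=[
    {"dx": 0,"dy": 0,"dz": -4,"twist": 0,"fingers": 1},
    {"dx": 0,"dy": 0,"dz": -10,"twist": 0,"fingers": 1},
    {"dx": 0,"dy": 0,"dz": -18,"twist": 0,"fingers": 1},
    {"dx": 0,"dy": 0,"dz": -26,"twist": 0,"fingers": 1},
    {"dx": 0,"dy": 0,"dz": -32,"twist": 0,"fingers": 1},
  ],
)

```text
clock: 43.38
eef_pos: [0.5942, -0.2501, 0.0678]
tool_rot: [0.708, 0.707, 0.0, 0.001]
ft_force: [-0.1, -0.0, -0.8]
grip_width: 0.0262
grasp_force: 60.2
```

Call:
carry_out(
  plan=[
    {"dx": 0,"dy": 0,"dz": -10,"twist": 0,"fingers": 1},
    {"dx": 0,"dy": 0,"dz": -30,"twist": 0,"fingers": 1},
    {"dx": 0,"dy": 0,"dz": -50,"twist": 0,"fingers": 1},
    {"dx": 0,"dy": 0,"dz": -63,"twist": 0,"fingers": 1},
    {"dx": 0,"dy": 0,"dz": -68,"twist": 0,"fingers": 1},
  ],
)

```text
clock: 43.8
eef_pos: [0.5954, -0.2506, 0.1382]
tool_rot: [0.708, 0.707, 0.001, 0.003]
ft_force: [0.6, 0.8, 0.3]
grip_width: 0.0262
grasp_force: 60.2
```

Call:
carry_out(
  plan=[
    {"dx": 8,"dy": -10,"dz": 0,"twist": 0,"fingers": 1},
    {"dx": 24,"dy": -28,"dz": 0,"twist": 0,"fingers": 1},
    {"dx": 43,"dy": -50,"dz": 0,"twist": 0,"fingers": 1},
    {"dx": 64,"dy": -75,"dz": 0,"twist": 0,"fingers": 1},
    {"dx": 85,"dy": -100,"dz": 0,"twist": 0,"fingers": 1},
  ],
)

```text
clock: 44.22
eef_pos: [0.4925, -0.164, 0.134]
tool_rot: [0.708, 0.706, -0.0, -0.0]
ft_force: [-0.5, 0.0, -1.4]
grip_width: 0.0259
grasp_force: 60.1
```

Call:
carry_out(
  plan=[
    {"dx": 20,"dy": -23,"dz": 0,"twist": 0,"fingers": 1},
    {"dx": 35,"dy": -41,"dz": 0,"twist": 0,"fingers": 1},
    {"dx": 44,"dy": -52,"dz": 0,"twist": 0,"fingers": 1},
    {"dx": 47,"dy": -55,"dz": 0,"twist": 0,"fingers": 1},
    {"dx": 47,"dy": -55,"dz": 0,"twist": 0,"fingers": 1},
  ],
)

```text
clock: 44.63
eef_pos: [0.4384, -0.1172, 0.1346]
tool_rot: [0.707, 0.707, 0.0, 0.0]
ft_force: [0.2, -0.6, -0.5]
grip_width: 0.0263
grasp_force: 60.1
```

Call:
carry_out(
  plan=[
    {"dx": 0,"dy": 0,"dz": 0,"twist": 0,"fingers": 1},
    {"dx": 0,"dy": 0,"dz": 0,"twist": 0,"fingers": 1},
    {"dx": 0,"dy": 0,"dz": 0,"twist": 0,"fingers": 1},
    {"dx": 0,"dy": 0,"dz": 0,"twist": 0,"fingers": 1},
    {"dx": 0,"dy": 0,"dz": 0,"twist": 0,"fingers": 1},
  ],
)

```text
clock: 45.05
eef_pos: [0.4393, -0.1182, 0.1341]
tool_rot: [0.708, 0.706, -0.0, -0.0]
ft_force: [-0.4, 0.6, -1.3]
grip_width: 0.0263
grasp_force: 60.1
```

Run:
```python
from h import *
c=camera('top');o=bot.get_obs(); print(o['eef_pos'],o['tool_rot'],o['grip_width'],o['clock'])
```

```text
[ 0.43923457 -0.11805966  0.1340864 ] [ 7.07718563e-01  7.06494454e-01 -7.71257651e-05 -1.22591341e-04] 0.026408838399420313 45.1
```

Call:
carry_out(
  plan=[
    {"dx": 0,"dy": 0,"dz": 15,"twist": 0,"fingers": 1},
    {"dx": 0,"dy": 0,"dz": 35,"twist": 0,"fingers": 1},
    {"dx": 0,"dy": 0,"dz": 55,"twist": 0,"fingers": 1},
    {"dx": 0,"dy": 0,"dz": 70,"twist": 0,"fingers": 1},
    {"dx": 0,"dy": 0,"dz": 76,"twist": 0,"fingers": 1},
  ],
)

```text
clock: 45.52
eef_pos: [0.4374, -0.1174, 0.0562]
tool_rot: [0.708, 0.707, -0.001, -0.002]
ft_force: [-0.3, 0.4, -2.4]
grip_width: 0.026
grasp_force: 60.1
```

Call:
carry_out(
  plan=[
    {"dx": 0,"dy": 0,"dz": 0,"twist": 0,"fingers": 1},
    {"dx": 0,"dy": 0,"dz": 2,"twist": 0,"fingers": 1},
    {"dx": 0,"dy": 0,"dz": 5,"twist": 0,"fingers": 1},
    {"dx": 0,"dy": 0,"dz": 8,"twist": 0,"fingers": 1},
    {"dx": 0,"dy": 0,"dz": 11,"twist": 0,"fingers": 1},
  ],
)

```text
clock: 45.93
eef_pos: [0.4397, -0.1179, 0.0478]
tool_rot: [0.708, 0.707, 0.0, 0.001]
ft_force: [-0.3, 0.7, -1.6]
grip_width: 0.0259
grasp_force: 60.1
```

Call:
carry_out(
  plan=[
    {"dx": 0,"dy": 0,"dz": 3,"twist": 0,"fingers": 1},
    {"dx": 0,"dy": 0,"dz": 6,"twist": 0,"fingers": 1},
    {"dx": 0,"dy": 0,"dz": 9,"twist": 0,"fingers": 1},
    {"dx": 0,"dy": 0,"dz": 11,"twist": 0,"fingers": 1},
    {"dx": 0,"dy": 0,"dz": 13,"twist": 0,"fingers": 1},
  ],
)

```text
clock: 46.35
eef_pos: [0.4397, -0.118, 0.0355]
tool_rot: [0.708, 0.707, 0.0, 0.001]
ft_force: [-8.4, 2.9, 32.8]
grip_width: 0.0259
grasp_force: 63.6
```

Call:
carry_out(
  plan=[
    {"dx": 0,"dy": 0,"dz": 0,"twist": 0,"fingers": 1},
    {"dx": 0,"dy": 0,"dz": 0,"twist": 0,"fingers": 1},
    {"dx": 0,"dy": 0,"dz": 0,"twist": 0,"fingers": 1},
    {"dx": 0,"dy": 0,"dz": 0,"twist": 0,"fingers": 1},
    {"dx": 0,"dy": 0,"dz": 0,"twist": 0,"fingers": 1},
  ],
)

```text
clock: 46.77
eef_pos: [0.4396, -0.118, 0.0356]
tool_rot: [0.708, 0.707, 0.0, 0.001]
ft_force: [-3.3, 0.9, 12.3]
grip_width: 0.0261
grasp_force: 61.6
```

Call:
carry_out(
  plan=[
    {"dx": 0,"dy": 0,"dz": 0,"twist": 0,"fingers": 0.3},
    {"dx": 0,"dy": 0,"dz": 0,"twist": 0,"fingers": 0},
    {"dx": 0,"dy": 0,"dz": 0,"twist": 0,"fingers": -0.6},
    {"dx": 0,"dy": 0,"dz": 0,"twist": 0,"fingers": -1},
    {"dx": 0,"dy": 0,"dz": 0,"twist": 0,"fingers": -1},
  ],
)

```text
clock: 47.18
eef_pos: [0.4388, -0.1177, 0.034]
tool_rot: [0.708, 0.707, -0.0, -0.0]
ft_force: [-0.1, -0.5, 0.1]
grip_width: 0.077
grasp_force: 0.0
```

Call:
carry_out(
  plan=[
    {"dx": 0,"dy": 0,"dz": -10,"twist": 0,"fingers": -1},
    {"dx": 0,"dy": 0,"dz": -35,"twist": 0,"fingers": -1},
    {"dx": 0,"dy": 0,"dz": -65,"twist": 0,"fingers": -1},
    {"dx": 0,"dy": 0,"dz": -90,"twist": 0,"fingers": -1},
    {"dx": 0,"dy": 0,"dz": -100,"twist": 0,"fingers": -1},
  ],
)

```text
clock: 47.6
eef_pos: [0.4409, -0.1183, 0.1376]
tool_rot: [0.708, 0.707, 0.001, 0.002]
ft_force: [0.9, -0.2, 1.0]
grip_width: 0.0854
grasp_force: 0.0
```

Call:
carry_out(
  plan=[
    {"dx": 10,"dy": -10,"dz": -20,"twist": 0,"fingers": -1},
    {"dx": 35,"dy": -25,"dz": -40,"twist": 0,"fingers": -1},
    {"dx": 65,"dy": -40,"dz": -60,"twist": 0,"fingers": -1},
    {"dx": 95,"dy": -55,"dz": -80,"twist": 0,"fingers": -1},
    {"dx": 118,"dy": -65,"dz": -95,"twist": 0,"fingers": -1},
  ],
)

```text
clock: 48.02
eef_pos: [0.3729, 0.0017, 0.2306]
tool_rot: [0.708, 0.707, 0.0, 0.0]
ft_force: [0.4, 0.2, 0.1]
grip_width: 0.0857
grasp_force: 0.0
```

Call:
carry_out(
  plan=[
    {"dx": 0,"dy": 0,"dz": 0,"twist": 0,"fingers": -1},
    {"dx": 0,"dy": 0,"dz": 0,"twist": 0,"fingers": -1},
    {"dx": 0,"dy": 0,"dz": 0,"twist": 0,"fingers": -1},
    {"dx": 0,"dy": 0,"dz": 0,"twist": 0,"fingers": -1},
    {"dx": 0,"dy": 0,"dz": 0,"twist": 0,"fingers": -1},
  ],
)

```text
clock: 48.43
eef_pos: [0.3739, -0.0004, 0.2283]
tool_rot: [0.708, 0.706, -0.001, -0.001]
ft_force: [-0.2, -0.3, 0.1]
grip_width: 0.0857
grasp_force: 0.0
```

Run:
```python
from h import *
t=camera('top'); s=camera('side')
a=cv2.resize(t['image'][190:340,220:500,::-1],None,fx=2,fy=2,interpolation=cv2.INTER_CUBIC)
b=cv2.resize(s['image'][140:370,220:460,::-1],None,fx=1.3,fy=1.3,interpolation=cv2.INTER_CUBIC)
w=np.zeros((300+b.shape[0]-0,560,3),np.uint8); w[:300,:560]=a; w[300:,:b.shape[1]]=b
cv2.imwrite('pics/end.png',w)
# expected nose projections (seated) in side view
hh=cv2.cvtColor(s['image'],cv2.COLOR_RGB2HSV)
for n,x,y,h in(('red',578.5,193.9,54),('yellow',439,-118,58),('green',428.7,128.2,62),('blue',632,27,66)):
    p=proj(s,[x/1e3,y/1e3,(12+h)/1e3]); p9=proj(s,[x/1e3,y/1e3,(18+h)/1e3]); u,v=np.round(p).astype(int)
    q=hh[v-9:v+10,u-9:u+10].astype(int); m=(q[:,:,1]<70)&(q[:,:,2]>130); k=np.argwhere(m)
    print(n,'exp seated top',p.round(1),'6mm proud',p9.round(1),'nose rows',k[:,0].min()-9+v,k[:,0].max()-9+v,'mean col',round(k[:,1].mean()-9+u,1))
```

```text
red exp seated top [262.2 299. ] 6mm proud [261.9 296.9] nose rows 290 303 mean col 260.4
yellow exp seated top [415.8 218.7] 6mm proud [416.3 216.4] nose rows 210 222 mean col 416.6
green exp seated top [358.9 308.4] 6mm proud [359.2 306.2] nose rows 300 313 mean col 357.9
blue exp seated top [291.8 222.9] 6mm proud [291.6 220.7] nose rows 214 226 mean col 292.8
```

View pics/end.png

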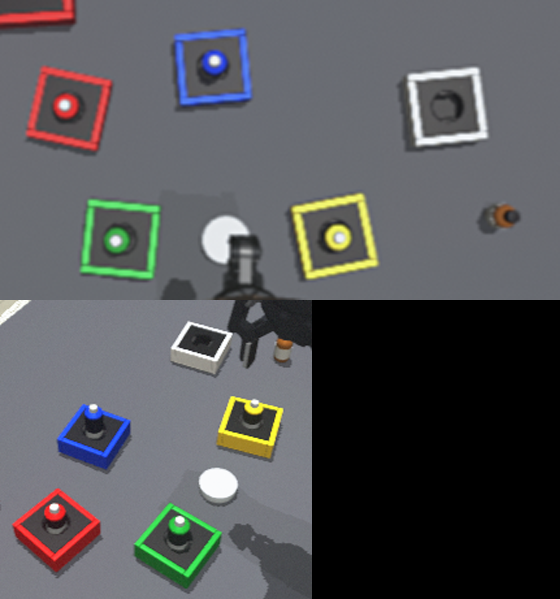

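The final view shows each objective centred and upright in the tray of its colour, with white empty and the bottle standing where it was. Each press ended at the TCP height of its grasp (within 0.2 mm) with 20–33 N of floor contact, so all four are fully home. I'll hand in.

```bash
python3 -c "
from workcell import job_done
print(job_done())"
```

```text
the job is handed in; nothing more can be done
None
```

All four objectives were moved to the trays of their own colour and pressed home upright; in the final view the white tray was empty and the oil bottle still stood in its place. The job is handed in, but no verdict came back.

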